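# Load the sprung tilt stand and tip it to its slanted stop

### The job

Put the jar with the teal lid upright into the blue cup of the tilt stand and let go of it. Then push the stand's red bar over towards the cup, gently and without touching the jar, until the sprung cup passes its dead point and snaps over to its slanted stop by itself; do not ram it against the stop, because the stop is set differently every time. Leave the jar sitting in the slanted cup and do not disturb the blue-lidded jar or the beaker.

Things in the scene. Friction and masses are not known exactly. Their poses are not given: they have to be found in the camera images.
- jar_teal: sample jar with teal screw lid, 59 mm across the lid (z 49 to 65 mm), body 56 mm across, 65 mm tall, about 0.1 kg; origin at the centre of its underside, z up. Stands on the worktop at the start.
- jar_blue: bystander of the same shape and size with a blue lid; leave it where it is.
- beaker: bystander: clear 80 mm tall beaker, 62 to 69 mm across; origin at the centre of its underside.
- stand: fixed grey base plate 160 (x, centred) by 140 mm (y -60 to 80) with two A-frames at y +-46 bearing the hinge 90 mm above the worktop. Origin under the hinge, on the worktop; +x is the way the cup tips, y is parallel to the hinge. On its +y side (x -75 to 10, y 45 to 80, up to 125 mm high) sit the spring and the stop: keep off. A tall wall tap overhangs the sink to the right of it.
- cup (a point): centre of the blue cup's inner floor, 110 mm above the worktop while upright (20 mm above the hinge); z is the cup's axis. The cup is open on top, 64 mm inside and 71 mm outside diameter, rim 30 mm above its floor, so a seated jar's lid stands clear above the rim.
- bar (a point): middle of the red push bar, round, 10 mm thick, 72 mm long, parallel to the hinge, on an 8 mm upright at each end; it moves with the cup. Upright: 50 mm behind the cup's axis (stand -x), 95 mm above the hinge, 185 mm above the worktop, 10 mm above a seated jar's top. The space behind it (-x) is free for fingers.
- cradle (a joint): tilt of the cup, rad: 0 upright, plus = tipped to stand +x (bar goes +x, first rising 12 mm). The spring holds it upright (1 to 10 N at the bar) up to a dead point somewhere in 0.2 to 0.9; past it the cup runs ahead of the fingers to a hard stop about 0.15 to 0.25 later (0.42 to 1.1). Both differ each run, unmeasured: feel them. Over 15 N on cup or bar is too much.
There are look-alikes about, which are no part of the job. Of the things like the jar_teal, leave any that is yellow; of the rest the larger one is meant.

How it is judged:
By the outcome, as a careful person would: the job done as asked, in the order asked, and still so for the second after the job is handed in, with the robot touching nothing.
It also fails if it takes over 67 s, if anything falls off the work surface, if the arm or the gripper's body presses on something with over 40 N, if the wrist force passes 120 N, or if a joint passes its speed limit or range.

### The arm

A 6-joint arm with a two-finger parallel gripper is mounted at the origin on a cart in front of the work surface, level with it; the furniture and walls round the work are solid. World frame = base frame: x ahead of the robot, y to its left, z up, the work surface at z = 0. Lengths are in m, angles in degrees, forces in N, time in s.
With the tool pointing down it reaches from about 0.375 to 0.9 m from the base axis. Payload 3.1 kg.
Tool frame: the origin (TCP) lies at the very end of the fingers, on their centre line; the grasp point (between the pads) lies 19 mm behind it (bot.grip_point_offset is the distance from the TCP to the grasp point, in m); z points along the fingers, x is the direction in which the jaws open and shut, and the axes are right-handed (so a half turn about z gives the same grasp; the last joint's range is limited). The gripper opens to 87 mm and grips with 3 to 60 N. Pads are 19 mm wide; open, the fingers measure 117 mm over their backs; the gripper's body (75 mm by 190 mm) begins 51 mm behind the grasp point.
Start: joints at [65.632, 30.224, 82.088, -0, 67.689, -10.227], TCP at [0.153, 0.606, 0.202] pointing down, gripper open.
Joint ranges: [-176.69, 176.69], [-43.24, 126.21], [12.49, 139.97], [-82, 262], [0, 151.66], [-163.58, 163.58]. Speed limits (degrees/s): [159.86, 159.86, 180, 180, 180, 180].

### API

Orientations are given as a 3x3 rotation matrix whose columns are the frame's x, y, z axes.
In Python, from rig import bot, capture, recognise, place_of gives the robot as it stands.
- The arm moves only by the tool send_rows, never from a script. Its argument "motion" is a list of rows, each a list of 2 entries, a list of its own where there are three numbers: the shift along the tool's x, y, z in mm, then the turn about the tool's z in rad. A call has exactly 5 rows; each row shifts and turns the pose as measured when the row begins, along the tool's axes as they then stand; what a row does not reach is not made up. A row lasts 1/12 s, in which the tool goes at most 41.7 mm and 7.16 degrees, less where a joint would pass 70% of its speed; a pose out of reach is approached as far as the arm can. A call with a gripper value outside its range is refused whole. "gripper" is the closure, from 0 (fully open) to 1 (shut), set as the call begins (left out, the last holds). The fingers move at their own pace and stop on an object; the grip force is fixed at half the most. Time passes only in rows, so rows that do not move let the fingers close, or fill a call up. It gives the time, the measured TCP pose, the force and the opening at its end, in the units of the state.
- bot.read_state(): the state, without advancing time (a new reading comes with each control period).
- capture(name): name is "scene" or "side" or "wrist"; returns a dict with "image" (420x560x3 uint8, blue, green, red), "fx", "fy", "cx", "cy" (pixels), "dist_coeffs" ([k1, k2, p1, p2, k3] as OpenCV has them; the pictures are not rectified), "rvec" (rotation vector, rad) and "tvec" (3), from world to camera coordinates, as OpenCV has them. Camera axes: x right, y down, z forward; pixel columns grow to the right and rows downward; lengths in m; the calibration is good to about 2 mm. A picture is of the moment at which its call begins. There is no depth.
- bot.hand_in(): hands the job in, once; it reports no verdict.
Trained networks look in the newest picture that a camera, given by its name, has taken for a name from the list of things; names that differ only in an ending like _2 or _b are one class to them, and where a whole thing is asked for, a point or a joint stands for the part that bears it (a point fixed in the world has none). Each returns a list of dicts, best first, with "p" (0 to 1); they miss things now and then, are a little off and sometimes report something else, mostly with a low value. They report only what shows in the picture. A call takes as long as a camera call. They do not tell look-alikes from the thing itself.
- recognise(camera, target): "xy" ([column, row] in pixels, amid what is visible of it).
- place_of(camera, target): "xy" ([column, row] in pixels: a listed point, or the origin of a listed thing).
The state is a dict: "time_s": time; "joint_positions": joint angles; "qvel": joint speeds; "tau": joint torques, N m; "position": TCP position; "tcp_rot": TCP orientation; "force": force on the tool from outside, world axes, zero at the start; "moment": the same for the moment, N m; "opening": opening from 0.0 (shut) to 1.0 (fully open).
Only numpy, scipy, OpenCV 4.12 (cv2) and the standard library are available. Lean on these libraries where they do the work, as an engineer would, in place of code of your own. Each camera call takes 0.05 s, during which the arm holds its last target.

## Working session

There is one attempt and no reset: what is moved stays moved. The work goes in short steps, Python scripts to look and compute and a tool call to move; the robot and the scene stay as the last step left them, time stands still between calls to the robot, and variables do not carry over. Pictures are saved under pics/ and viewed, and the job is handed in when it is done.

Besides the shell and the picture viewer there is one more tool, called after ">>>" by a JSON object that holds its "api" and its "payload", one argument or row to a line. send_rows: Moves the arm, as the interface text tells. Its arguments: {"type":"object","properties":{"motion":{"type":"array","items":{"type":"array"}},"gripper":{"type":"number"}},"required":["motion"]}

```bash
ls; mkdir -p pics
cat > h.py <<'E'
import numpy as np, cv2, pickle
from rig import bot, capture, recognise, place_of
def snap(n,tag):
    c=capture(n); cv2.imwrite(f'pics/{tag}.png',c['image']); pickle.dump(c,open(f'pics/{tag}.pkl','wb')); return c
def ray(c,uv):
    K=np.array([[c['fx'],0,c['cx']],[0,c['fy'],c['cy']],[0,0,1]],float)
    p=cv2.undistortPoints(np.array([[uv]],float),K,np.array(c['dist_coeffs'],float))[0,0]
    R=cv2.Rodrigues(np.array(c['rvec'],float))[0]; t=np.array(c['tvec'],float).ravel()
    return -R.T@t, R.T@np.array([p[0],p[1],1.])
def atz(c,uv,z):
    o,d=ray(c,uv); return o+d*(z-o[2])/d[2]
def tri(l):
    A=np.zeros((3,3));b=np.zeros(3);
    for c,uv in l:
        o,d=ray(c,uv); d=d/np.linalg.norm(d); P=np.eye(3)-np.outer(d,d); A+=P;b+=P@o
    x=np.linalg.solve(A,b)
    return x
def proj(c,X):
    K=np.array([[c['fx'],0,c['cx']],[0,c['fy'],c['cy']],[0,0,1]],float)
    return cv2.projectPoints(np.array(X,float).reshape(-1,3),np.array(c['rvec'],float),np.array(c['tvec'],float),K,np.array(c['dist_coeffs'],float))[0].reshape(-1,2)
E
python3 - <<'E'
from h import *
np.set_printoptions(precision=4,suppress=True)
C={n:snap(n,n+'0') for n in('scene','side','wrist')}
for n in C:
    print(n, 'campos',ray(C[n],(280,210))[0])
    for t in('jar_teal','jar_blue','beaker','stand','cup','bar'):
        r=place_of(n,t); print(n,t,[(np.round(x['xy'],1),round(x['p'],2)) for x in r])
s=bot.read_state(); print(s['time_s'],s['position'],s['tcp_rot'],s['force'])
i=np.hstack([C['scene']['image'],C['side']['image']]);
E
```

```text
pics
scene campos [-0.0155 -0.5952  0.5164]
scene jar_teal [(array([334.8, 335.8]), 0.9), (array([356.4, 311.5]), 0.66), (array([270.3, 365.8]), 0.66)]
scene jar_blue [(array([223.3, 250. ]), 0.86)]
scene beaker [(array([274.5, 242.6]), 0.51), (array([290.3, 235.2]), 0.47)]
scene stand [(array([291.2, 281.2]), 0.7)]
scene cup [(array([290.5, 240.4]), 0.83)]
scene bar [(array([276.6, 204.1]), 0.76)]
side campos [ 0.2582 -0.9204  0.7928]
side jar_teal [(array([327.3, 276.3]), 0.81), (array([292.8, 296. ]), 0.8), (array([223.3, 303.2]), 0.65)]
side jar_blue [(array([263.6, 193.2]), 0.81)]
side beaker [(array([304.5, 193.8]), 0.86)]
side stand [(array([289.8, 235.6]), 0.86)]
side cup [(array([290.6, 201.3]), 0.62)]
side bar [(array([271.1, 175.4]), 0.68)]
wrist campos [0.0703 0.626  0.3843]
wrist jar_teal []
wrist jar_blue []
wrist beaker []
wrist stand []
wrist cup []
wrist bar []
1.05 [0.1527 0.6061 0.2018] [[ 0.2443  0.9697  0.    ]
 [ 0.9697 -0.2443  0.    ]
 [ 0.      0.     -1.    ]] [ 0.3998 -0.5269  0.1086]
```

View pics/scene0.png

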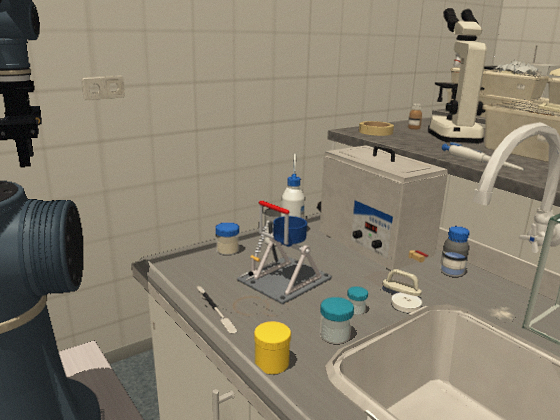

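View pics/side0.png

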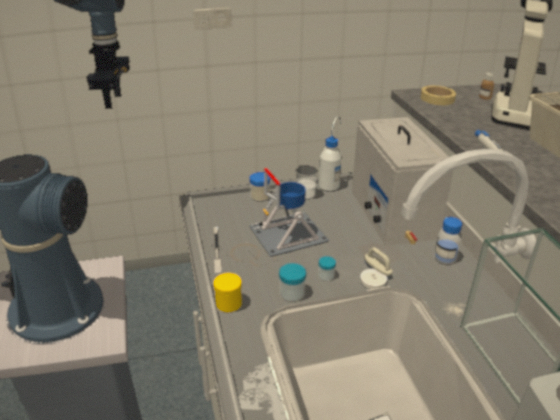

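Run:
```python
from h import *
a=pickle.load(open('pics/scene0.pkl','rb'))['image'][180:400,200:420]
b=pickle.load(open('pics/side0.pkl','rb'))['image'][150:330,190:370]
cv2.imwrite('pics/crop0.png',np.hstack([cv2.resize(a,(400,400),interpolation=3),cv2.resize(b,(400,400),interpolation=3)]))
```

```text
(no output)
```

View pics/crop0.png

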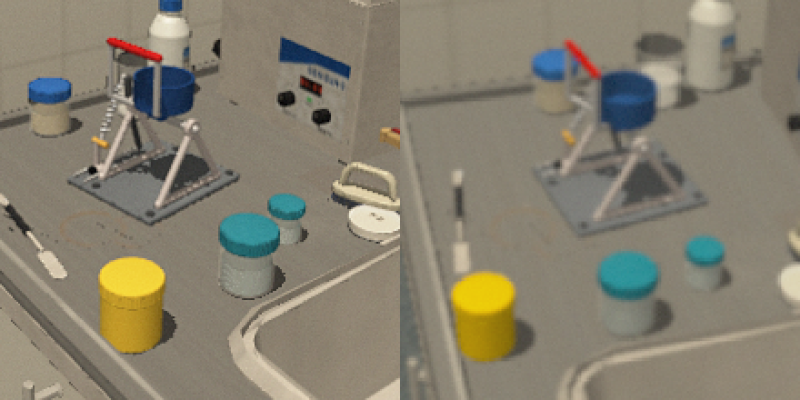

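Candidates for the teal jar in the scene picture, with side-picture pixels in brackets:
- The large teal-lidded jar at (336,320) [292,283].
- The small teal-lidded jar at (357,300) [327,268].
- The yellow jar at (272,348) [228,292].

Yellow is ruled out, so the larger teal one is meant. The crop shows it clearly, free-standing near the sink.

Run:
```python
from h import *
np.set_printoptions(precision=4,suppress=True)
a=pickle.load(open('pics/scene0.pkl','rb'));b=pickle.load(open('pics/side0.pkl','rb'))
D={'teal':((334.8,335.8),(292.8,296)),'small':((356.4,311.5),(327.3,276.3)),'yellow':((270.3,365.8),(223.3,303.2)),'blue':((223.3,250),(263.6,193.2)),'beaker':((290.3,235.2),(304.5,193.8)),'beaker2':((274.5,242.6),(304.5,193.8)),'stand':((291.2,281.2),(289.8,235.6)),'cup':((290.5,240.4),(290.6,201.3)),'bar':((276.6,204.1),(271.1,175.4))}
zs={'cup':.11,'bar':.185}
for k,(u,v) in D.items():
    X=tri([(a,u),(b,v)]); z=zs.get(k,0)
    print(k,X,'scene@z',atz(a,u,z)[:2],'side@z',atz(b,v,z)[:2])
# lid top centres of teal
```

```text
teal [ 0.5163 -0.0647 -0.0078] scene@z [ 0.5088 -0.0718] side@z [ 0.5137 -0.0737]
small [ 0.6113 -0.0228 -0.0083] scene@z [ 0.5989 -0.0357] side@z [ 0.6086 -0.0282]
yellow [ 0.3601 -0.0776  0.0094] scene@z [ 0.3643 -0.0743] side@z [ 0.3622 -0.0609]
blue [ 0.5634  0.4246 -0.0383] scene@z [0.522  0.3502] side@z [0.5496 0.3663]
beaker [0.6277 0.2228 0.0662] scene@z [0.717  0.3327] side@z [0.6627 0.3359]
beaker2 [ 0.6633  0.3333 -0.0039] scene@z [0.654  0.3171] side@z [0.6627 0.3359]
stand [0.5642 0.1329 0.0052] scene@z [0.5663 0.1326] side@z [0.5674 0.1473]
cup [0.5686 0.147  0.0967] scene@z [0.5452 0.1138] side@z [0.5639 0.1357]
bar [0.5124 0.1215 0.1942] scene@z [0.5259 0.1387] side@z [0.5165 0.1403]
```

Run:
```python
from h import *
np.set_printoptions(precision=4,suppress=True)
a=pickle.load(open('pics/scene0.pkl','rb'));b=pickle.load(open('pics/side0.pkl','rb'))
for n,c,l in(('scene',a,[(238.5,279.5),(282.5,300.5),(331,278)]),('side',b,[(250,230),(273.3,253),(327.5,241.4)])):
    P=[atz(c,u,0.005) for u in l]; print(n,[p[:2] for p in P])
# overlay for several yaw
def ov(x,y,yaw,tag):
    ims=[]
    R=np.array([[np.cos(yaw),-np.sin(yaw),0],[np.sin(yaw),np.cos(yaw),0],[0,0,1]])
    for c,(r0,r1,c0,c1) in((a,(180,330,200,350)),(b,(150,270,230,350))):
        im=cv2.resize(c['image'],None,fx=4,fy=4,interpolation=3)
        for X in ([[-.08,-.06,.005],[.08,-.06,.005],[.08,.08,.005],[-.08,.08,.005]],[[-.05,-.036,.185],[-.05,.036,.185]],[[.0355*np.cos(t),.0355*np.sin(t),.14] for t in np.linspace(0,6.28,30)]):
            p=proj(c,(R@np.array(X).T).T+[x,y,0]); cv2.polylines(im,[np.int32(p*4+2)],True,(0,255,0),1)
        ims.append(cv2.resize(im[r0*4:r1*4,c0*4:c1*4],(400,400)))
    cv2.imwrite(f'pics/{tag}.png',np.hstack(ims))
ov(.565,.138,0,'ov1')
```

```text
scene [array([0.4698, 0.1945]), array([0.4977, 0.0722]), array([0.6426, 0.0883])]
side [array([0.4729, 0.1882]), array([0.5078, 0.0804]), array([0.6501, 0.0944])]
```

View pics/ov1.png

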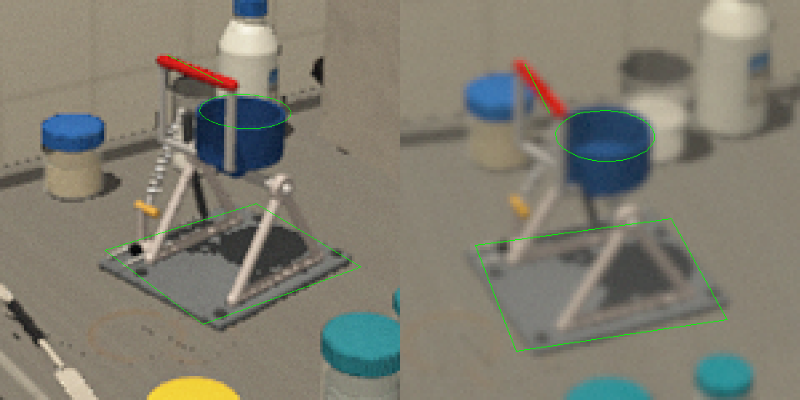

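```bash
cat >> h.py <<'E'
def plan(target,yaw=None,step=40.):
    """rows in tool mm toward world target (m); world yaw deg of tool x"""
    s=bot.read_state(); p=np.array(s['position']);R=np.array(s['tcp_rot'])
    y0=np.degrees(np.arctan2(R[1,0],R[0,0])); d=(np.array(target)-p)*1000
    dy=0 if yaw is None else (yaw-y0+180)%360-180
    n=max(int(np.ceil(np.linalg.norm(d)/step)),int(np.ceil(abs(dy)/6.9)),1)
    print('t',round(s['time_s'],2),'pos',np.round(p,4),'yaw',round(y0,2),'d',np.round(d,1),'dyaw',round(dy,2),'n',n)
    for i in range(n):
        a=np.radians(y0+dy*i/n); X=np.array([np.cos(a),np.sin(a),0]);Z=np.array([0,0,-1.]);Y=np.cross(Z,X)
        v=d/n; print([[round(float(v@X),1),round(float(v@Y),1),round(float(v@Z),1)],round(-np.radians(dy/n),3)])
E
python3 - <<'E'
from h import *
np.set_printoptions(precision=4,suppress=True)
c=pickle.load(open('pics/wrist0.pkl','rb')); o,d=ray(c,(280,210)); print(o,d,c['fx'])
a=pickle.load(open('pics/scene0.pkl','rb'));b=pickle.load(open('pics/side0.pkl','rb'))
print('tap tip',tri([(a,(484,203)),(b,(408,217))]))
R=np.array(bot.read_state()['tcp_rot']); print(R.T@d)
plan([.50,.12,.33],96)
E
```

```text
[0.0703 0.626  0.3843] [ 0.294  -0.0809 -0.9524] 321.196123824991
tap tip [ 0.6865 -0.2062  0.2639]
[-0.0067  0.3049  0.9524]
t 1.05 pos [0.1527 0.6061 0.2018] yaw 75.86 d [ 347.3 -486.1  128.2] dyaw 20.14 n 16
[[-24.2, 28.5, -8.0], np.float64(-0.022)]
[[-24.8, 27.9, -8.0], np.float64(-0.022)]
[[-25.4, 27.4, -8.0], np.float64(-0.022)]
[[-26.0, 26.8, -8.0], np.float64(-0.022)]
[[-26.6, 26.2, -8.0], np.float64(-0.022)]
[[-27.1, 25.7, -8.0], np.float64(-0.022)]
[[-27.7, 25.1, -8.0], np.float64(-0.022)]
[[-28.2, 24.4, -8.0], np.float64(-0.022)]
[[-28.8, 23.8, -8.0], np.float64(-0.022)]
[[-29.3, 23.2, -8.0], np.float64(-0.022)]
[[-29.8, 22.5, -8.0], np.float64(-0.022)]
[[-30.3, 21.9, -8.0], np.float64(-0.022)]
[[-30.7, 21.2, -8.0], np.float64(-0.022)]
[[-31.2, 20.5, -8.0], np.float64(-0.022)]
[[-31.6, 19.8, -8.0], np.float64(-0.022)]
[[-32.1, 19.1, -8.0], np.float64(-0.022)]
```

>>> {"api": "send_rows", "payload": {
  "motion": [
    [[-24,28,-12],-0.022],
    [[-25,28,-12],-0.022],
    [[-25,27,-12],-0.022],
    [[-26,27,-12],-0.022],
    [[-27,26,-12],-0.022]
  ],
  "gripper": 0
}}

```text
time_s: 1.47
position: [0.2592, 0.4544, 0.2594]
tcp_rot: [[0.119, 0.993, -0.004], [0.993, -0.119, -0.001], [-0.001, -0.004, -1.0]]
force: [1.3, 0.4, 0.7]
opening: 1.003
```

>>> {"api": "send_rows", "payload": {
  "motion": [
    [[-27,26,-12],-0.022],
    [[-28,25,-12],-0.022],
    [[-28,24,-12],-0.022],
    [[-29,24,-8],-0.022],
    [[-29,23,-8],-0.022]
  ]
}}

```text
time_s: 1.88
position: [0.3746, 0.2972, 0.3155]
tcp_rot: [[0.001, 1.0, 0.0], [1.0, -0.001, 0.001], [0.001, 0.0, -1.0]]
force: [0.4, 0.5, 0.3]
opening: 0.999
```

```bash
python3 -c "
from h import *
plan([.50,.12,.33],96)"
```

```text
t 1.88 pos [0.3746 0.2972 0.3155] yaw 89.92 d [ 125.4 -177.2   14.5] dyaw 6.08 n 6
[[-29.5, 20.9, -2.4], np.float64(-0.018)]
[[-29.9, 20.4, -2.4], np.float64(-0.018)]
[[-30.2, 19.9, -2.4], np.float64(-0.018)]
[[-30.6, 19.4, -2.4], np.float64(-0.018)]
[[-30.9, 18.8, -2.4], np.float64(-0.018)]
[[-31.2, 18.3, -2.4], np.float64(-0.018)]
```

>>> {"api": "send_rows", "payload": {
  "motion": [
    [[-34,24,-3],-0.021],
    [[-35,24,-3],-0.021],
    [[-35,23,-3],-0.021],
    [[-35,22,-3],-0.021],
    [[-36,21,-3],-0.021]
  ]
}}

```text
time_s: 2.3
position: [0.4947, 0.1278, 0.3341]
tcp_rot: [[-0.109, 0.994, 0.008], [0.994, 0.109, 0.004], [0.003, 0.009, -1.0]]
force: [0.1, 0.6, 0.1]
opening: 1.001
```

Run:
```python
from h import *
np.set_printoptions(precision=4,suppress=True)
c=snap('wrist','w1')
for t in('jar_teal','stand','cup','bar'):
    for r in place_of('wrist',t): print(t,np.round(r['xy'],1),round(r['p'],2), atz(c,r['xy'],{'cup':.11,'bar':.185}.get(t,0)))
s=bot.read_state();print(s['position'],s['time_s'])
```

```text
jar_teal [178.3 211.9] 0.92 [ 0.6006 -0.0373  0.    ]
jar_teal [156.9 158.4] 0.91 [ 0.5121 -0.0738  0.    ]
jar_teal [159.6  65.7] 0.63 [ 0.3697 -0.0707  0.    ]
stand [283.7 198.8] 0.98 [0.5579 0.1393 0.    ]
stand [286.7 227.8] 0.43 [0.6091 0.1502 0.    ]
cup [285.1 225.2] 0.64 [0.563  0.1407 0.11  ]
bar [280.5 208.1] 0.73 [0.5154 0.1292 0.185 ]
[0.4932 0.1298 0.3333] 2.55
```

View pics/w1.png

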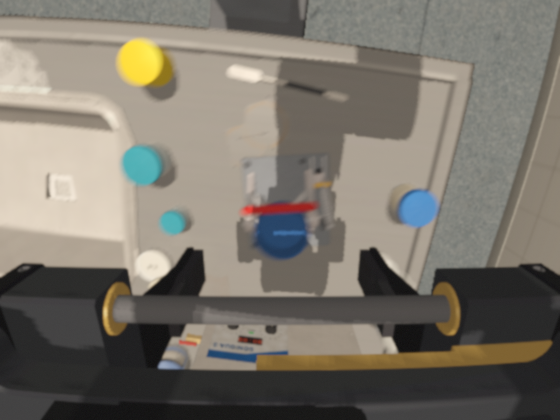

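The wrist picture shows the red bar from (244,211) to (316,207), the cup at (281,235), the large teal lid at (142,164), the small one at (173,222), and yellow at (145,65). Next I fit the stand pose with all three cameras.

```bash
cat >> h.py <<'E'
def ov(x,y,yaw,items,tag,th=0):
    ims=[]
    yaw=np.radians(yaw);R=np.array([[np.cos(yaw),-np.sin(yaw),0],[np.sin(yaw),np.cos(yaw),0],[0,0,1]])
    t=np.linspace(0,6.28,30)
    for c,(r0,r1,c0,c1) in items:
        im=cv2.resize(c['image'],None,fx=4,fy=4,interpolation=3)
        for X in ([[-.08,-.06,.005],[.08,-.06,.005],[.08,.08,.005],[-.08,.08,.005]],[[-.05,-.036,.185],[-.05,.036,.185]],[[.0355*np.cos(a),.0355*np.sin(a),.14] for a in t]):
            p=proj(c,(R@np.array(X).T).T+[x,y,0]); cv2.polylines(im,[np.int32(p*4+2)],True,(0,255,0),1)
        ims.append(cv2.resize(im[r0*4:r1*4,c0*4:c1*4],(800//len(items),800//len(items))))
    cv2.imwrite(f'pics/{tag}.png',np.hstack(ims))
E
python3 - <<'E'
from h import *
a=pickle.load(open('pics/scene0.pkl','rb'));b=pickle.load(open('pics/side0.pkl','rb'));w=pickle.load(open('pics/w1.pkl','rb'))
l=atz(w,(244.5,211),.185);r=atz(w,(315.5,207),.185);print(l,r,np.degrees(np.arctan2(r[1]-l[1],r[0]-l[0]))-90,(l+r)/2)
I=[(w,(145,265,225,345))]
ov(.564,.139,5,I,'ovw')
ov(.564,.139,5,[(a,(180,330,200,350)),(b,(150,270,230,350))],'ovab')
E
```

```text
[0.52295539 0.09053147 0.185     ] [0.51000172 0.16680075 0.185     ] 9.639199151968867 [0.51647855 0.12866611 0.185     ]
```

View pics/ovw.png

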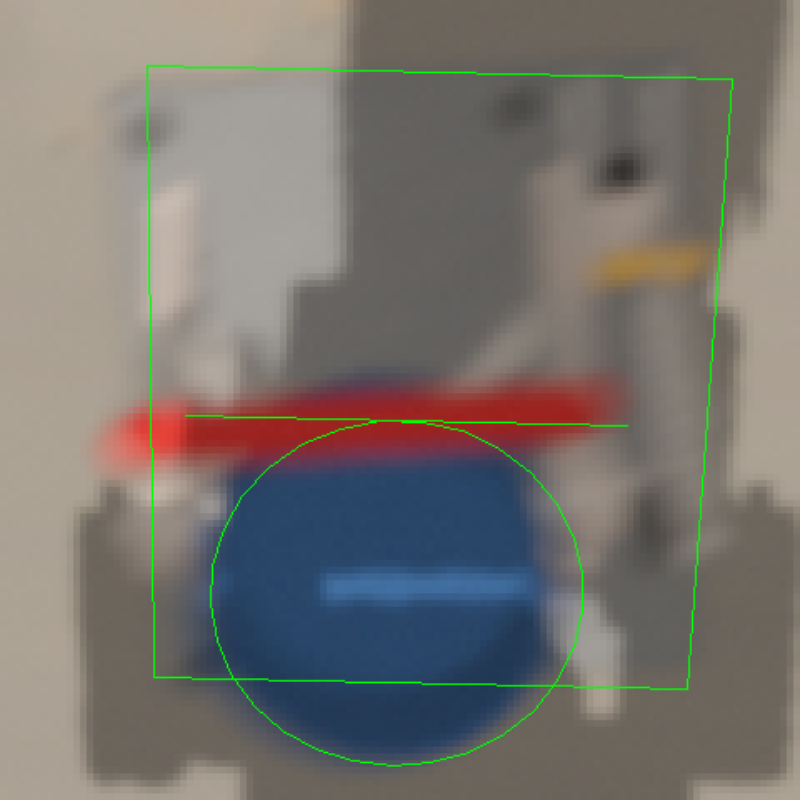

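View pics/ovab.png

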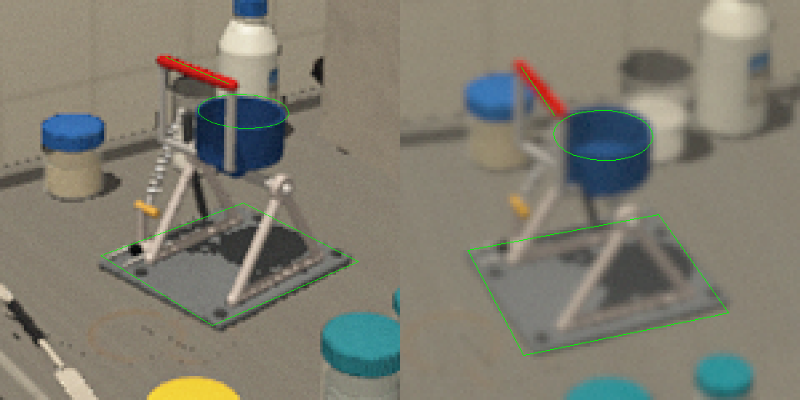

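```bash
cat > fit.py <<'E'
from h import *
from scipy.optimize import least_squares
a=pickle.load(open('pics/scene0.pkl','rb'));b=pickle.load(open('pics/side0.pkl','rb'));w=pickle.load(open('pics/w1.pkl','rb'))
obs=[(w,(-.05,-.036,.185),(242,211.5)),(w,(-.05,.036,.185),(317.5,205.5)),
(w,(-.08,-.06,.003),(240.8,159.3)),
(a,(-.08,.08,.003),(237.5,279)),(a,(-.08,-.06,.003),(281.5,302)),(a,(.08,-.06,.003),(332.5,276.5)),
(b,(-.08,.08,.003),(250.5,225)),(b,(-.08,-.06,.003),(270,255.5)),(b,(.08,-.06,.003),(327.5,241)),
(a,(-.05,.036,.185),(260.5,203)),(a,(-.05,-.036,.185),(288,212)),
(b,(-.05,.036,.185),(265.5,169)),(b,(-.05,-.036,.185),(279,184.5))]
def res(p,sel):
    yaw=p[2];R=np.array([[np.cos(yaw),-np.sin(yaw),0],[np.sin(yaw),np.cos(yaw),0],[0,0,1]])
    return np.concatenate([proj(c,R@np.array(X)+[p[0],p[1],0])[0]-uv for c,X,uv in obs if sel is None or c is sel])
np.set_printoptions(precision=2,suppress=True)
for n,s in(('all',None),('w',w),('a',a),('b',b)):
    r=least_squares(lambda p:res(p,s),[.56,.14,.1],loss='soft_l1'); print(n,r.x[0].round(4),r.x[1].round(4),np.degrees(r.x[2]).round(2)); print(res(r.x,s).reshape(-1,2).tolist().__repr__()[:0], np.abs(res(r.x,s)).max().round(2))
E
python3 fit.py
```

```text
all 0.5648 0.1407 10.69
 7.57
w 0.5649 0.1382 11.66
 4.97
a 0.5623 0.1385 9.73
 1.33
b 0.5677 0.1451 8.6
 1.69
```

```bash
python3 -c "
from h import *
plan([.54,.13,.26],100)"
```

```text
t 2.55 pos [0.4932 0.1298 0.3333] yaw 96.17 d [ 46.8   0.2 -73.3] dyaw 3.83 n 3
[[-1.6, 15.5, 24.4], np.float64(-0.022)]
[[-1.9, 15.5, 24.4], np.float64(-0.022)]
[[-2.3, 15.4, 24.4], np.float64(-0.022)]
```

>>> {"api": "send_rows", "payload": {
  "motion": [
    [[-2,16,24],-0.022],
    [[-2,15,24],-0.022],
    [[-2,15,24],-0.022],
    [[0,0,0],0],
    [[0,0,0],0]
  ]
}}

```text
time_s: 2.97
position: [0.5363, 0.1388, 0.2614]
tcp_rot: [[-0.187, 0.982, 0.007], [0.982, 0.187, 0.007], [0.006, 0.008, -1.0]]
force: [-0.6, -0.1, -0.1]
opening: 1.0
```

Run:
```python
from h import *
np.set_printoptions(precision=4,suppress=True)
c=snap('wrist','w2')
for t in('cup','bar','stand'):
    for r in place_of('wrist',t): print(t,np.round(r['xy'],1),round(r['p'],2), atz(c,r['xy'],{'cup':.11,'bar':.185}.get(t,0)))
s=bot.read_state();print(s['position'],s['time_s'])
cv2.imwrite('pics/w2c.png',cv2.resize(c['image'][100:300,180:400],(660,600),interpolation=3))
```

```text
cup [278.3 213.5] 0.72 [0.564  0.1411 0.11  ]
cup [133.1 122.4] 0.67 [ 0.4948 -0.0233  0.11  ]
bar [275.8 184.3] 0.82 [0.5141 0.13   0.185 ]
stand [278.6 184.6] 0.8 [0.5583 0.14   0.    ]
[0.5374 0.1379 0.2633] 3.1667
```

View pics/w2c.png

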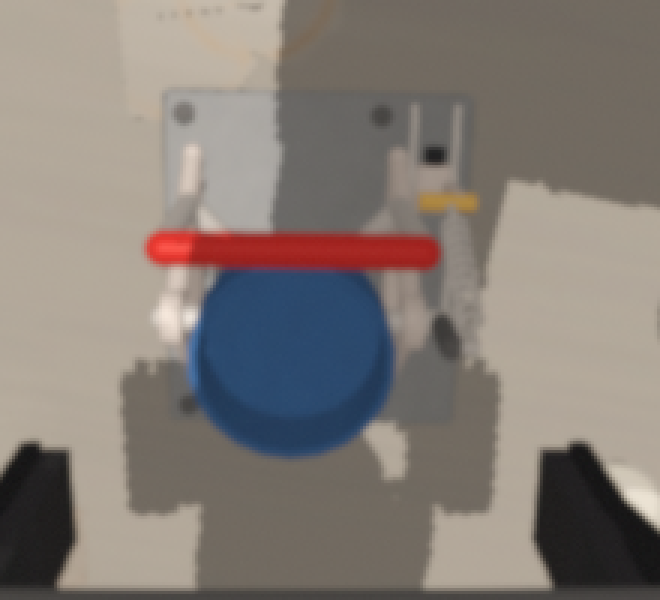

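```bash
cat > fit2.py <<'E'
from h import *
from scipy.optimize import least_squares
w=pickle.load(open('pics/w2.pkl','rb'))
P=lambda x,y:(x/3+180-.33,y/3+100-.33)
obs=[((-.05,-.036,.185),P(147,247)),((-.05,.036,.185),P(441,252)),((-.08,-.06,.004),P(163,90)),((-.08,.08,.004),P(472,97))]
t=np.linspace(0,2*np.pi,100)
circ=np.c_[.0355*np.cos(t),.0355*np.sin(t),.14+0*t]
def parts(p):
    yaw=p[2];R=np.array([[np.cos(yaw),-np.sin(yaw),0],[np.sin(yaw),np.cos(yaw),0],[0,0,1]])
    T=lambda X:(R@np.atleast_2d(X).T).T+[p[0],p[1],0]
    r=[proj(w,T(X))[0]-uv for X,uv in obs]
    c=proj(w,T(circ)); L=P(188,350)[0];Rr=P(395,350)[0];B=P(291,458)[1]
    r.append([c[:,0].min()-L,c[:,0].max()-Rr]); r.append([c[:,1].max()-B,0])
    return np.array(r)
np.set_printoptions(precision=2,suppress=True)
r=least_squares(lambda p:parts(p).ravel(),[.56,.14,.18]); print(r.x.round(4),np.degrees(r.x[2])); print(parts(r.x))
for name,sl in(('bar',slice(0,2)),('plate',slice(2,4)),('rim',slice(4,6))):
    q=least_squares(lambda p:parts([p[0],p[1],r.x[2]])[sl].ravel(),r.x[:2]); print(name,q.x.round(4))
ov(*r.x[:2],np.degrees(r.x[2]),[(w,(100,300,180,380))],'ovw2')
E
python3 fit2.py
```

```text
[0.56 0.14 0.17] 9.628468639637155
[[ 5.19  0.17]
 [-5.87  0.09]
 [-0.11 -0.69]
 [ 1.16 -0.88]
 [-0.68  0.71]
 [ 0.52  0.  ]]
bar [0.56 0.14]
plate [0.56 0.14]
rim [0.56 0.14]
```

View pics/ovw2.png

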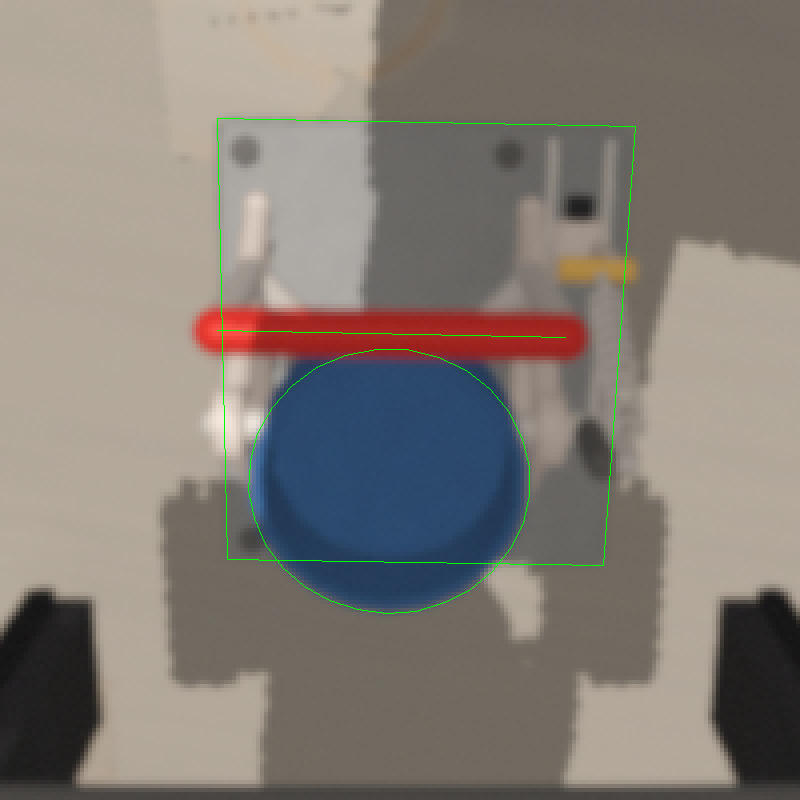

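```bash
sed -i 's/precision=2/precision=4/' fit2.py; python3 fit2.py
python3 - <<'E'
from h import *
np.set_printoptions(precision=4,suppress=True)
# teal jar lid top centre from w1 
w=pickle.load(open('pics/w1.pkl','rb')); cv2.imwrite('pics/w1j.png',cv2.resize(w['image'][130:250,100:220],(600,600),interpolation=3))
plan([.515-.02,-.072,.20],99.6)
E
```

```text
[0.562  0.1394 0.168 ] 9.628468639637155
[[ 5.1868  0.1675]
 [-5.8667  0.0869]
 [-0.1118 -0.6902]
 [ 1.158  -0.8828]
 [-0.6775  0.7106]
 [ 0.5157  0.    ]]
bar [0.5617 0.1396]
plate [0.5632 0.1389]
rim [0.5615 0.1393]
t 3.17 pos [0.5374 0.1379 0.2633] yaw 100.71 d [ -42.4 -209.9  -63.3] dyaw -1.11 n 6
[[-33.1, -13.4, 10.5], np.float64(0.003)]
[[-33.1, -13.3, 10.5], np.float64(0.003)]
[[-33.1, -13.2, 10.5], np.float64(0.003)]
[[-33.2, -13.1, 10.5], np.float64(0.003)]
[[-33.2, -13.0, 10.5], np.float64(0.003)]
[[-33.3, -12.9, 10.5], np.float64(0.003)]
```

View pics/w1j.png

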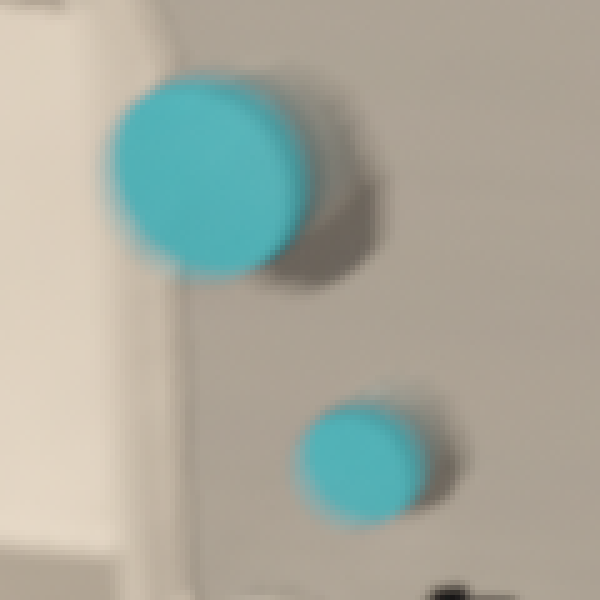

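>>> {"api": "send_rows", "payload": {
  "motion": [
    [[-34,-13,10],0.003],
    [[-34,-13,10],0.003],
    [[-34,-13,10],0.003],
    [[-34,-13,10],0.003],
    [[-34,-13,10],0.003]
  ]
}}

```text
time_s: 3.58
position: [0.51, -0.038, 0.22]
tcp_rot: [[-0.186, 0.982, 0.036], [0.982, 0.186, 0.007], [0.0, 0.036, -0.999]]
force: [0.1, 0.3, -0.7]
opening: 0.997
```

>>> {"api": "send_rows", "payload": {
  "motion": [
    [[-30,-10,10],0.003],
    [[0,0,0],0],
    [[0,0,0],0],
    [[0,0,0],0],
    [[0,0,0],0]
  ]
}}

```text
time_s: 4.0
position: [0.5053, -0.0768, 0.2138]
tcp_rot: [[-0.174, 0.984, 0.043], [0.985, 0.174, 0.002], [-0.005, 0.043, -0.999]]
force: [-0.2, 0.0, 0.8]
opening: 0.996
```

Run:
```python
from h import *
np.set_printoptions(precision=4,suppress=True)
c=snap('wrist','w3')
for r in place_of('wrist','jar_teal'): print(np.round(r['xy'],1),round(r['p'],2), atz(c,r['xy'],0))
s=bot.read_state();print(s['position'],s['time_s'])
w=pickle.load(open('pics/w1.pkl','rb')); print(atz(w,(141,165),.065))
cv2.imwrite('pics/w3c.png',c['image'])
```

```text
[308.6  54.7] 0.89 [ 0.3679 -0.0716  0.    ]
[288.8 173.6] 0.8 [ 0.5073 -0.0686 -0.    ]
[301.9 245.1] 0.74 [ 0.602 -0.033 -0.   ]
[ 0.5054 -0.0764  0.2137] 4.1
[ 0.511  -0.0731  0.065 ]
```

View pics/w3c.png

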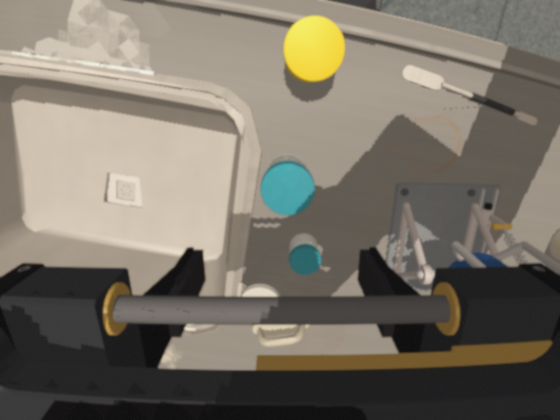

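```bash
cat >> h.py <<'E'
def plan2(target,n,yaw=None):
    s=bot.read_state(); p=np.array(s['position']);R=np.array(s['tcp_rot'])
    y0=np.degrees(np.arctan2(R[1,0],R[0,0])); d=(np.array(target)-p)*1000
    dy=0 if yaw is None else (yaw-y0+180)%360-180
    print('t',round(s['time_s'],2),'pos',np.round(p,4),'yaw',round(y0,2),'tiltz',np.round(R[:2,2],3),'F',np.round(s['force'],2),'d',np.round(d,1),'tool d',np.round(R.T@d,1),'per row',np.round(R.T@d/n,1),'turn/row',round(-np.radians(dy/n),4))
E
python3 - <<'E'
from h import *
np.set_printoptions(precision=4,suppress=True)
c=pickle.load(open('pics/w3.pkl','rb'))
hsv=cv2.cvtColor(c['image'],cv2.COLOR_BGR2HSV); m=cv2.inRange(hsv,(83,110,60),(97,255,255))
n,l,st,ce=cv2.connectedComponentsWithStats(m)
for i in range(1,n):
    if st[i,4]>200:
        (x,y),rad=cv2.minEnclosingCircle(np.argwhere(l==i)[:,::-1].astype(np.float32)); print(st[i],ce[i],x,y,rad,'top@.065',atz(c,(x,y),.065),atz(c,ce[i],.065),atz(c,ce[i],.06))
E
```

```text
[ 262  162   52   53 2154] [287.2804 187.8106] 287.0952453613281 188.0 26.458683013916016 top@.065 [ 0.5076 -0.0715  0.065 ] [ 0.5074 -0.0713  0.065 ] [ 0.5088 -0.071   0.06  ]
[290 245  31  29 692] [304.7919 259.2731] 305.0 259.0 15.297158241271973 top@.065 [ 0.5878 -0.0357  0.065 ] [ 0.5882 -0.0359  0.065 ] [ 0.5909 -0.035   0.06  ]
```

```bash
python3 -c "
from h import *
plan2([.510,-.072,.038],10,99.6)"
```

```text
t 4.1 pos [ 0.5054 -0.0764  0.2137] yaw 100.09 tiltz [0.043 0.002] F [ 0.19 -0.14 -0.31] d [   4.6    4.4 -175.7] tool d [  4.5  -2.2 175.7] per row [ 0.4 -0.2 17.6] turn/row 0.0009
```

>>> {"api": "send_rows", "payload": {
  "motion": [
    [[0.5,-0.2,22],0],
    [[0.5,-0.2,22],0],
    [[0.5,-0.2,22],0],
    [[0.5,-0.2,22],0],
    [[0.5,-0.2,22],0]
  ]
}}

```text
time_s: 4.52
position: [0.5177, -0.0704, 0.1084]
tcp_rot: [[-0.185, 0.981, 0.064], [0.983, 0.186, -0.005], [-0.016, 0.062, -0.998]]
force: [0.0, 0.3, -0.7]
opening: 1.004
```

```bash
python3 -c "
from h import *
plan2([.510,-.072,.038],5,99.6)"
```

```text
t 4.52 pos [ 0.5177 -0.0704  0.1084] yaw 100.66 tiltz [ 0.064 -0.005] F [ 0.02  0.25 -0.7 ] d [ -7.7  -1.6 -70.4] tool d [  1.  -12.2  69.8] per row [ 0.2 -2.4 14. ] turn/row 0.0037
```

>>> {"api": "send_rows", "payload": {
  "motion": [
    [[0,-2,9],0.003],
    [[0,-2,9],0.003],
    [[0,-2,9],0.003],
    [[0,-2,9],0.003],
    [[0,-2,9],0.003]
  ]
}}

```text
time_s: 4.93
position: [0.5115, -0.0654, 0.0588]
tcp_rot: [[-0.181, 0.982, 0.062], [0.983, 0.181, -0.002], [-0.013, 0.06, -0.998]]
force: [-0.3, 0.4, -0.9]
opening: 1.002
```

```bash
python3 -c "
from h import *
plan2([.510,-.072,.038],5,99.6)"
```

```text
t 4.93 pos [ 0.5115 -0.0654  0.0588] yaw 100.41 tiltz [ 0.062 -0.002] F [-0.33  0.36 -0.86] d [ -1.5  -6.6 -20.8] tool d [-5.9 -4.  20.7] per row [-1.2 -0.8  4.1] turn/row 0.0028
```

>>> {"api": "send_rows", "payload": {
  "motion": [
    [[-1.5,-1,4.5],0.003],
    [[-1.5,-1,4.5],0.003],
    [[-1.5,-1,4.5],0.003],
    [[-1.5,-1,4.5],0.003],
    [[-1,0,3],0]
  ]
}}

```text
time_s: 5.35
position: [0.5114, -0.0701, 0.0365]
tcp_rot: [[-0.174, 0.983, 0.063], [0.985, 0.175, -0.002], [-0.013, 0.061, -0.998]]
force: [0.5, 0.3, 0.1]
opening: 1.0
```

```bash
python3 -c "
from h import *
plan2([.510,-.072,.038],1,99.6)
c=snap('scene','s4');d=snap('wrist','w4');
cv2.imwrite('pics/x4.png',np.hstack([cv2.resize(c['image'][230:370,270:410],(390,390),interpolation=3),cv2.resize(d['image'][150:350,180:380],(390,390),interpolation=3)]))"
```

```text
t 5.35 pos [ 0.5114 -0.0701  0.0365] yaw 100.04 tiltz [ 0.063 -0.002] F [0.53 0.25 0.14] d [-1.4 -1.9  1.5] tool d [-1.7 -1.6 -1.6] per row [-1.7 -1.6 -1.6] turn/row 0.0077
```

View pics/x4.png

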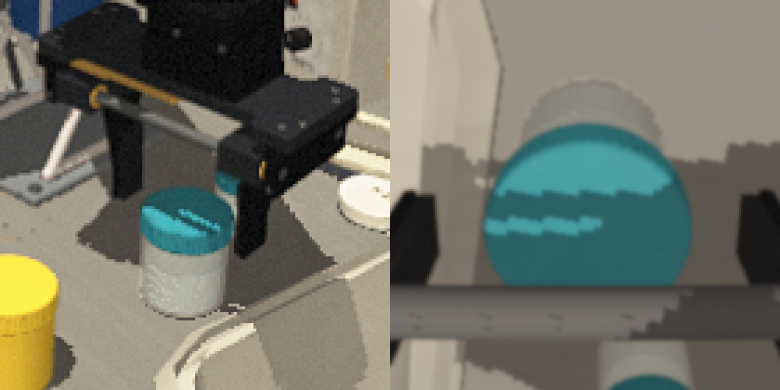

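Run:
```python
from h import *
np.set_printoptions(precision=4,suppress=True)
a=pickle.load(open('pics/s4.pkl','rb'));w=pickle.load(open('pics/w4.pkl','rb'));b=pickle.load(open('pics/side0.pkl','rb'))
print('scene',atz(a,(337.1,306.1),.065),'wrist',atz(w,(281.5,267),.065), 'side', atz(b,(292.5,274),.065))
s=bot.read_state();p=np.array(s['position']);R=np.array(s['tcp_rot'])
for x in(-.051,-.0435,.0435,.051):
  for c,n in((a,'s'),(w,'w')): print(n,x,proj(c,p+R@np.array([x,0,0])))
def circ(c,x,y,z,r): 
    t=np.linspace(0,2*np.pi,60); return proj(c,np.c_[x+r*np.cos(t),y+r*np.sin(t),z+0*t])
ims=[]
for c,box in((a,(230,370,270,410)),(w,(150,350,180,380))):
    im=cv2.resize(c['image'],None,fx=4,fy=4,interpolation=3)
    for x,y,col in((.509,-.072,(0,255,0)),):
        for z,r in((.065,.0295),(0,.028)): cv2.polylines(im,[np.int32(circ(c,x,y,z,r)*4+2)],True,col,1)
    for x in(-.0435,-.0585,.0435,.0585):
        for y in (-.0095,.0095):
            q=proj(c,p+R@np.array([x,y,0]))[0]*4+2; cv2.circle(im,tuple(np.int32(q)),3,(0,0,255),-1)
    ims.append(cv2.resize(im[box[0]*4:box[1]*4,box[2]*4:box[3]*4],(390,390)))
cv2.imwrite('pics/x5.png',np.hstack(ims))
```

```text
scene [ 0.5057 -0.0744  0.065 ] wrist [ 0.5063 -0.0711  0.065 ] side [ 0.5107 -0.0763  0.065 ]
s -0.051 [[360.3265 329.3722]]
w -0.051 [[200.6682 249.7803]]
s -0.0435 [[356.7451 327.627 ]]
w -0.0435 [[212.5215 249.8438]]
s 0.0435 [[317.8982 308.6567]]
w 0.0435 [[351.3619 249.9411]]
s 0.051 [[314.7677 307.1248]]
w 0.051 [[363.2214 249.8942]]
```

View pics/x5.png

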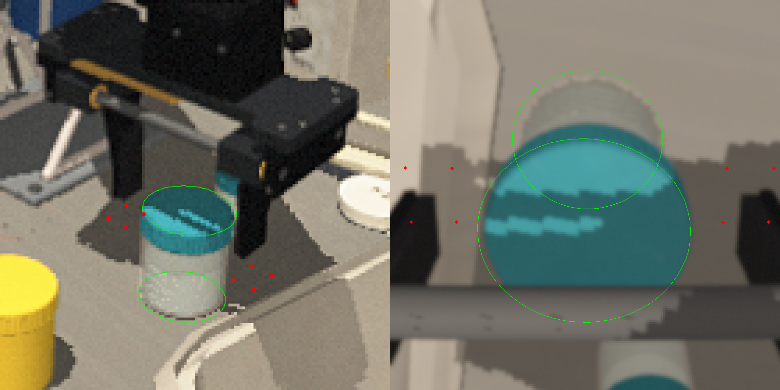

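>>> {"api": "send_rows", "payload": {
  "motion": [
    [[-1.5,-2,-0.5],0.004],
    [[-0.5,-1.5,0],0.003],
    [[0,0,0],0],
    [[0,0,0],0],
    [[0,0,0],0]
  ]
}}

```text
time_s: 5.87
position: [0.5086, -0.0738, 0.0377]
tcp_rot: [[-0.166, 0.984, 0.064], [0.986, 0.166, -0.003], [-0.013, 0.063, -0.998]]
force: [-0.4, -0.0, -0.7]
opening: 0.999
```

>>> {"api": "send_rows", "payload": {
  "motion": [
    [[0,0,0],0],
    [[0,0,0],0],
    [[0,0,0],0],
    [[0,0,0],0],
    [[0,0,0],0]
  ],
  "gripper": 1
}}

```text
time_s: 6.28
position: [0.5089, -0.0738, 0.0382]
tcp_rot: [[-0.165, 0.984, 0.065], [0.986, 0.166, -0.003], [-0.014, 0.064, -0.998]]
force: [0.4, 1.3, -0.1]
opening: 0.705
```

>>> {"api": "send_rows", "payload": {
  "motion": [
    [[0,0,0],0],
    [[0,0,0],0],
    [[0,0,0],0],
    [[0,0,0],0],
    [[0,0,0],0]
  ]
}}

```text
time_s: 6.7
position: [0.5088, -0.0737, 0.0382]
tcp_rot: [[-0.166, 0.984, 0.065], [0.986, 0.166, -0.003], [-0.014, 0.064, -0.998]]
force: [-0.7, 0.5, 1.1]
opening: 0.661
```

```bash
python3 -c "
from h import *
plan2([.510,-.072,.038],1,99.6)
c=snap('scene','s5');d=snap('wrist','w5');
cv2.imwrite('pics/x6.png',np.hstack([cv2.resize(c['image'][230:370,270:410],(390,390),interpolation=3),cv2.resize(d['image'][150:350,180:380],(390,390),interpolation=3)]))"
```

```text
t 6.7 pos [ 0.5088 -0.0737  0.0382] yaw 99.54 tiltz [ 0.065 -0.003] F [-0.72  0.45  1.12] d [ 1.2  1.7 -0.2] tool d [1.5 1.4 0.3] per row [1.5 1.4 0.3] turn/row -0.001
```

View pics/x6.png

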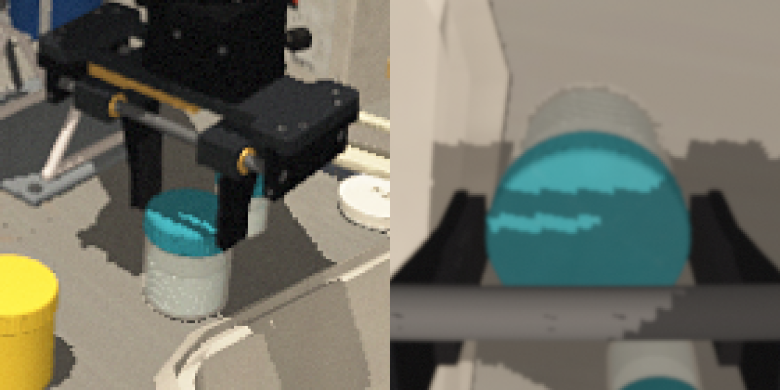

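>>> {"api": "send_rows", "payload": {
  "motion": [
    [[0,0,-6],0],
    [[0,0,-10],0],
    [[0,0,-10],0],
    [[0,0,-10],0],
    [[0,0,-10],0]
  ]
}}

```text
time_s: 7.22
position: [0.5035, -0.0728, 0.0855]
tcp_rot: [[-0.166, 0.984, 0.059], [0.986, 0.166, -0.001], [-0.01, 0.058, -0.998]]
force: [-0.8, -0.4, -1.1]
opening: 0.661
```

>>> {"api": "send_rows", "payload": {
  "motion": [
    [[0,0,-15],0],
    [[0,0,-15],0],
    [[0,0,-15],0],
    [[0,0,-15],0],
    [[0,0,-15],0]
  ]
}}

```text
time_s: 7.63
position: [0.4967, -0.072, 0.1667]
tcp_rot: [[-0.166, 0.984, 0.057], [0.986, 0.166, -0.0], [-0.01, 0.057, -0.998]]
force: [-0.2, 0.4, -1.2]
opening: 0.664
```

>>> {"api": "send_rows", "payload": {
  "motion": [
    [[0,0,-15],0],
    [[0,0,-15],0],
    [[0,0,-15],0],
    [[0,0,-15],0],
    [[0,0,-15],0]
  ]
}}

```text
time_s: 8.05
position: [0.4892, -0.0709, 0.2494]
tcp_rot: [[-0.166, 0.984, 0.059], [0.986, 0.166, -0.001], [-0.011, 0.058, -0.998]]
force: [0.2, 0.6, -0.4]
opening: 0.664
```

```bash
python3 -c "
from h import *
plan2([.562,.139,.25],10,99.6)
c=snap('scene','s6');d=snap('wrist','w6');
cv2.imwrite('pics/x7.png',np.hstack([cv2.resize(c['image'][130:370,200:440],(390,390),interpolation=3),cv2.resize(d['image'][150:350,180:380],(390,390),interpolation=3)]))"
```

```text
t 8.05 pos [ 0.4892 -0.0709  0.2494] yaw 99.54 tiltz [ 0.059 -0.001] F [ 0.23  0.58 -0.39] d [ 72.8 209.9   0.6] tool d [194.9 106.6   3.5] per row [19.5 10.7  0.4] turn/row -0.0001
```

View pics/x7.png

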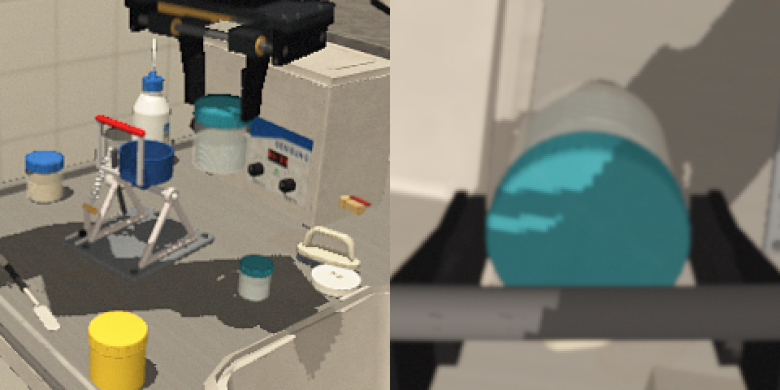

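Run:
```python
from h import *
np.set_printoptions(precision=4,suppress=True)
w=pickle.load(open('pics/w5.pkl','rb'))
hsv=cv2.cvtColor(w['image'],cv2.COLOR_BGR2HSV); m=cv2.inRange(hsv,(80,90,40),(100,255,255))
m[297:]=0
n,l,st,ce=cv2.connectedComponentsWithStats(m); i=1+np.argmax(st[1:,4]); print(st[i])
x0,y0,ww,hh,_=st[i]
t=np.linspace(0,2*np.pi,200)
from scipy.optimize import least_squares
def f(p):
    # outline = union of lid top & lid bottom circle
    c=np.vstack([proj(w,np.c_[p[0]+.0295*np.cos(t),p[1]+.0295*np.sin(t),z+0*t]) for z in(.065,.049)])
    return [c[:,0].min()-x0+.5,c[:,0].max()-(x0+ww)+.5,c[:,1].min()-y0+.5]
r=least_squares(f,[.508,-.072]); print(r.x,r.fun)
```

```text
[ 228  218  107   79 6962]
[ 0.5119 -0.0734] [ 0.0841 -0.0834 -0.0121]
```

>>> {"api": "send_rows", "payload": {
  "motion": [
    [[13,7,0.3],0],
    [[15,8,0.3],0],
    [[15,8,0.3],0],
    [[15,8,0.3],0],
    [[15,8,0.3],0]
  ]
}}

```text
time_s: 8.57
position: [0.515, 0.0069, 0.2496]
tcp_rot: [[-0.159, 0.985, 0.062], [0.987, 0.16, -0.005], [-0.015, 0.06, -0.998]]
force: [0.1, 0.7, -1.4]
opening: 0.659
```

>>> {"api": "send_rows", "payload": {
  "motion": [
    [[15,8,0.3],0],
    [[15,8,0.3],0],
    [[15,8,0.3],0],
    [[15,8,0.3],0],
    [[15,8,0.3],0]
  ]
}}

```text
time_s: 8.98
position: [0.5388, 0.0918, 0.2445]
tcp_rot: [[-0.159, 0.986, 0.052], [0.987, 0.159, -0.004], [-0.012, 0.051, -0.999]]
force: [0.1, -0.3, -0.8]
opening: 0.665
```

```bash
python3 -c "
from h import *
plan2([.559,.139,.25],5,99.6)"
```

```text
t 8.98 pos [0.5388 0.0918 0.2445] yaw 99.13 tiltz [ 0.052 -0.004] F [ 0.1  -0.26 -0.8 ] d [20.2 47.2  5.5] tool d [43.3 27.7 -4.7] per row [ 8.7  5.5 -0.9] turn/row -0.0016
```

>>> {"api": "send_rows", "payload": {
  "motion": [
    [[10,6,-0.5],-0.002],
    [[10,6,-0.5],-0.002],
    [[10,6,-0.5],-0.002],
    [[8,5,-0.5],-0.002],
    [[3,2,-0.5],0]
  ]
}}

```text
time_s: 9.4
position: [0.5556, 0.1414, 0.2447]
tcp_rot: [[-0.169, 0.984, 0.046], [0.985, 0.17, -0.004], [-0.011, 0.044, -0.999]]
force: [1.2, -0.7, -0.6]
opening: 0.661
```

```bash
python3 -c "
from h import *
plan2([.559,.139,.25],5,99.6)
c=snap('scene','s8');d=snap('wrist','w8');e=snap('side','d8')
plan2([.559,.139,.25],5,99.6)
cv2.imwrite('pics/x8.png',np.hstack([cv2.resize(c['image'][150:310,210:370],(390,390),interpolation=3),cv2.resize(e['image'][130:270,220:360],(390,390),interpolation=3)]))"
```

```text
t 9.4 pos [0.5556 0.1414 0.2447] yaw 99.75 tiltz [ 0.046 -0.004] F [ 1.16 -0.75 -0.61] d [ 3.4 -2.4  5.3] tool d [-3.   3.2 -5.2] per row [-0.6  0.6 -1. ] turn/row 0.0005
t 9.55 pos [0.5552 0.1402 0.2448] yaw 99.73 tiltz [ 0.045 -0.005] F [-0.15 -0.5  -1.62] d [ 3.8 -1.2  5.2] tool d [-1.9  3.8 -5. ] per row [-0.4  0.8 -1. ] turn/row 0.0005
```

View pics/x8.png

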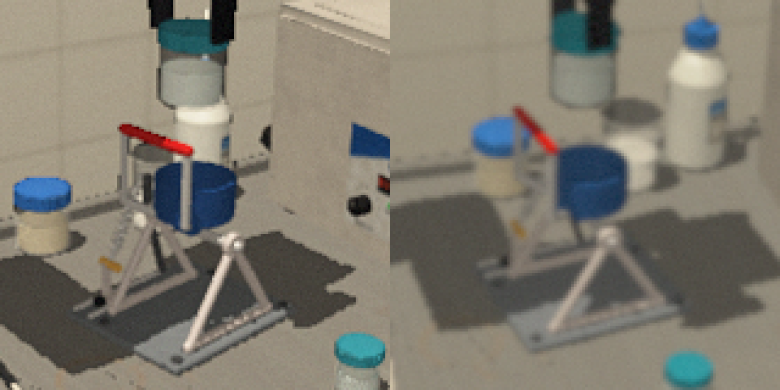

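View pics/w8.png

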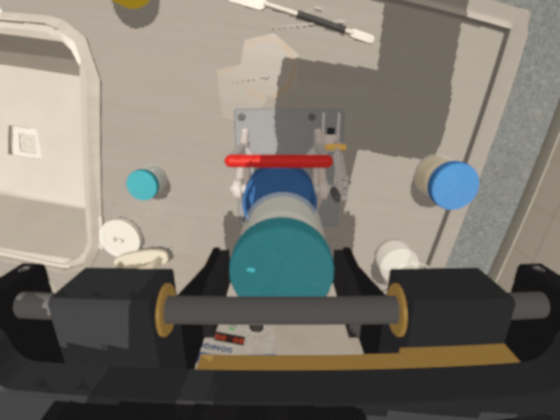

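Run:
```python
from h import *
c=pickle.load(open('pics/s8.pkl','rb'))['image'];e=pickle.load(open('pics/d8.pkl','rb'))['image']
cv2.imwrite('pics/x9.png',np.hstack([cv2.resize(c[150:250,260:320],(360,600),interpolation=3),cv2.resize(e[130:215,270:321],(360,600),interpolation=3)]))
```

```text
(no output)
```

View pics/x9.png

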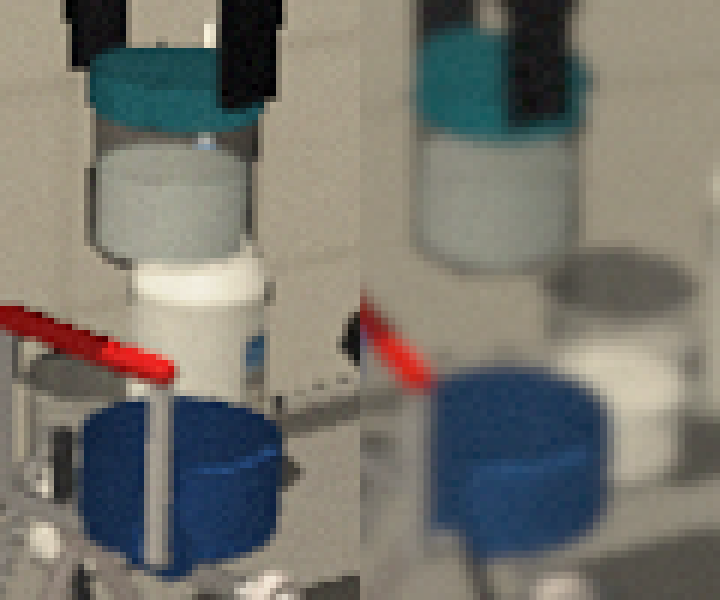

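```bash
cat > fit3.py <<'E'
from h import *
from scipy.optimize import least_squares
np.set_printoptions(precision=4,suppress=True)
a=pickle.load(open('pics/s8.pkl','rb'));b=pickle.load(open('pics/d8.pkl','rb'))
t=np.linspace(0,2*np.pi,200)
def ring(c,x,y,z,r): return proj(c,np.c_[x+r*np.cos(t),y+r*np.sin(t),z+0*t])
zb=.2448-.038
ax=lambda v:v/6+260-.4; bx=lambda v:v/7.06+270-.4
def ext(c,x,y,z,r): q=ring(c,x,y,z,r)[:,0]; return q.min(),q.max()
def fj(p):
    r=[]
    l,h=ext(a,*p,zb+.025,.028); r+=[l-ax(90),h-ax(251)]
    l,h=ext(b,*p,zb+.03,.028); r+=[l-bx(53),h-bx(215)]
    return r
def fc(p):
    r=[]
    l,h=ext(a,*p,.138,.0355); r+=[l-ax(82),h-ax(282)]
    l,h=ext(b,*p,.138,.0355); r+=[h-bx(247)]
    return r
for n,f in(('jar',fj),('cup',fc)):
    q=least_squares(f,[.56,.14]); print(n,q.x,q.fun)
E
python3 fit3.py
python3 - <<'E'
from h import *
from scipy.optimize import least_squares
np.set_printoptions(precision=4,suppress=True)
# jar lid + cup in wrist w8
w=pickle.load(open('pics/w8.pkl','rb'))
hsv=cv2.cvtColor(w['image'],cv2.COLOR_BGR2HSV); m=cv2.inRange(hsv,(80,90,40),(100,255,255)); m[294:]=0
n,l,st,ce=cv2.connectedComponentsWithStats(m); i=1+np.argmax(st[1:,4]); print(st[i]); x0,y0,ww,hh,_=st[i]
t=np.linspace(0,2*np.pi,200); zb=.2448-.038
def f(p):
    c=np.vstack([proj(w,np.c_[p[0]+.0295*np.cos(t),p[1]+.0295*np.sin(t),zb+z+0*t]) for z in(.065,.049)])
    return [c[:,0].min()-x0+.5,c[:,0].max()-(x0+ww)+.5,c[:,1].min()-y0+.5]
r=least_squares(f,[.558,.14]); print('jar lid',r.x,r.fun)
ov(.562,.1394,9.63,[(w,(90,330,160,400))],'ovw8')
E
```

```text
jar [0.56   0.1485] [-0.4822  0.3649 -0.5987  0.7328]
cup [0.5625 0.1401] [-0.4082  0.3427  0.0797]
[ 228  218  107   76 6673]
jar lid [0.5592 0.1419] [ 0.0027 -0.0027 -0.0004]
```

View pics/ovw8.png

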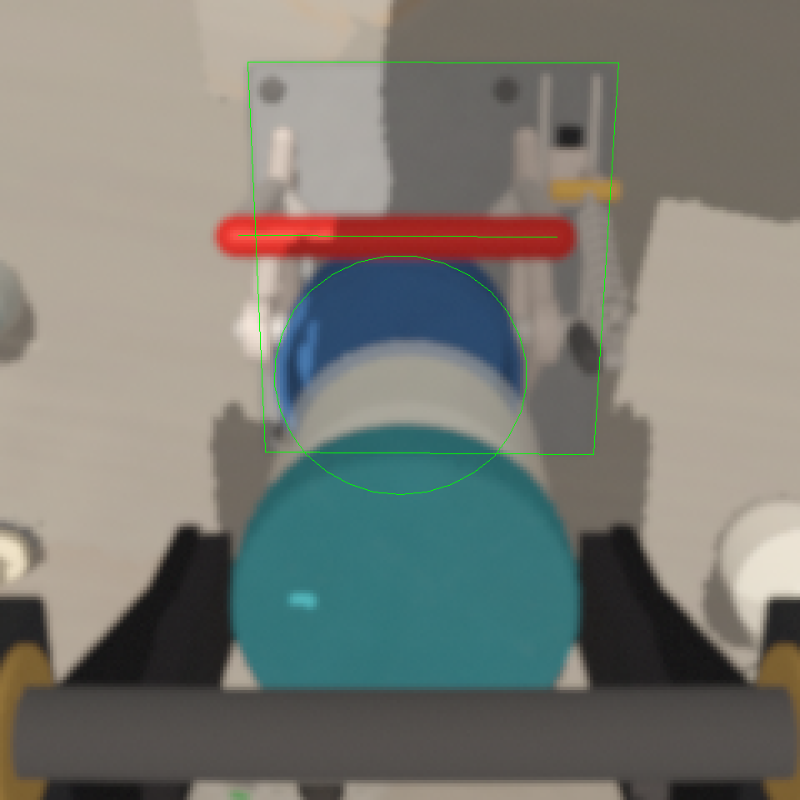

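Run:
```python
from h import *
a=pickle.load(open('pics/s8.pkl','rb'));b=pickle.load(open('pics/d8.pkl','rb'));w=pickle.load(open('pics/w8.pkl','rb'))
t=np.linspace(0,2*np.pi,60); zb=.2448-.038
ims=[]
for c,(r0,r1,c0,c1) in((a,(150,240,245,335)),(b,(130,215,255,340)),(w,(140,320,190,370))):
    im=cv2.resize(c['image'],None,fx=6,fy=6,interpolation=3)
    for z,r in((.065,.0295),(.049,.0295),(.049,.028),(0,.028)):
        q=proj(c,np.c_[.5585+r*np.cos(t),.1410+r*np.sin(t),zb+z+0*t]); cv2.polylines(im,[np.int32(q*6+3)],True,(0,255,0) if r>.029 else (0,255,255),1)
    q=proj(c,np.c_[.562+.0355*np.cos(t),.1396+.0355*np.sin(t),.14+0*t]); cv2.polylines(im,[np.int32(q*6+3)],True,(255,0,255),1)
    ims.append(cv2.resize(im[r0*6:r1*6,c0*6:c1*6],(266,266)) if 0 else cv2.resize(im[r0*6:r1*6,c0*6:c1*6],(400,400)))
cv2.imwrite('pics/x10.png',np.hstack(ims[:2])); cv2.imwrite('pics/x11.png',ims[2])
```

```text
(no output)
```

View pics/x10.png

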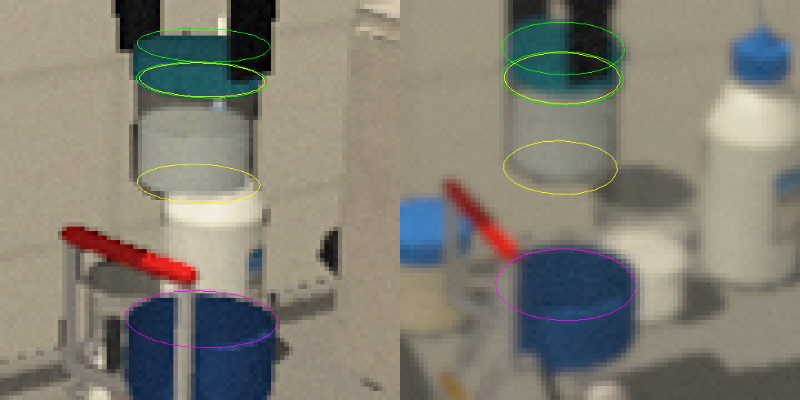

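View pics/x11.png

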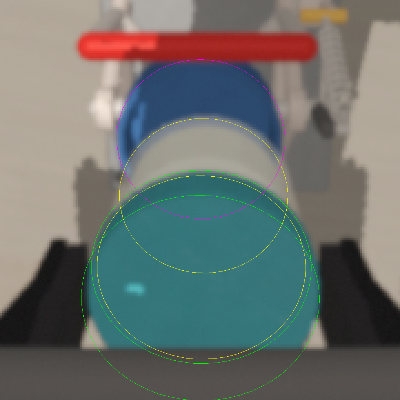

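```bash
python3 -c "
from h import *
plan2([.5587,.1388,.190],5,99.6)"
```

```text
t 9.55 pos [0.5552 0.1402 0.2448] yaw 99.73 tiltz [ 0.045 -0.005] F [-0.15 -0.5  -1.62] d [  3.5  -1.4 -54.8] tool d [-1.3  0.8 54.9] per row [-0.3  0.2 11. ] turn/row 0.0005
```

>>> {"api": "send_rows", "payload": {
  "motion": [
    [[-0.3,0,9],0],
    [[-0.3,0,11],0],
    [[-0.3,0,11],0],
    [[-0.3,0,11],0],
    [[-0.3,0,10],0]
  ]
}}

```text
time_s: 9.97
position: [0.559, 0.1352, 0.192]
tcp_rot: [[-0.166, 0.985, 0.051], [0.986, 0.166, -0.006], [-0.014, 0.049, -0.999]]
force: [0.5, -0.2, -0.7]
opening: 0.661
```

```bash
python3 -c "
from h import *
d=snap('wrist','w9');c=snap('scene','s9');e=snap('side','d9')
plan2([.5587,.1388,.180],5,99.6)
cv2.imwrite('pics/x12.png',np.hstack([cv2.resize(d['image'][120:320,180:380],(390,390),interpolation=3),cv2.resize(e['image'][140:240,240:340],(390,390),interpolation=3)]))"
```

```text
t 10.12 pos [0.5585 0.1354 0.1919] yaw 99.55 tiltz [ 0.049 -0.006] F [ 0.71  0.15 -1.33] d [  0.2   3.4 -11.9] tool d [ 3.4  0.2 11.9] per row [0.7 0.  2.4] turn/row -0.0002
```

View pics/x12.png

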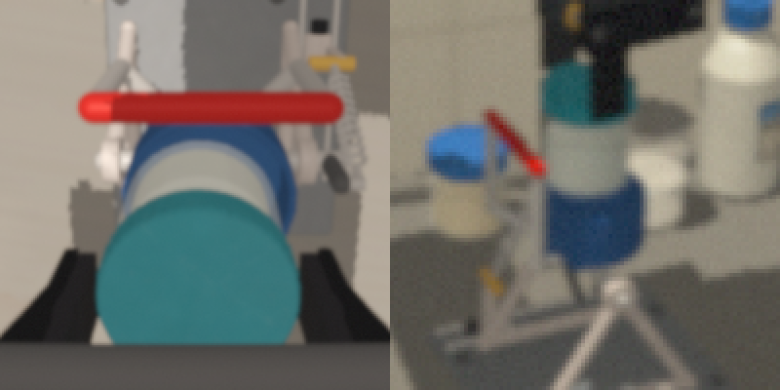

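>>> {"api": "send_rows", "payload": {
  "motion": [
    [[1.2,0,0.5],0],
    [[1.2,0,1.5],0],
    [[1.2,0,1.5],0],
    [[0,0,1.5],0],
    [[0,0,0],0]
  ]
}}

```text
time_s: 10.53
position: [0.5599, 0.1391, 0.1888]
tcp_rot: [[-0.165, 0.985, 0.054], [0.986, 0.166, -0.006], [-0.014, 0.052, -0.999]]
force: [0.4, 0.3, -1.0]
opening: 0.662
```

```bash
python3 -c "
from h import *
d=snap('wrist','w10');c=snap('scene','s10')
plan2([.5587,.1388,.180],5,99.6)
cv2.imwrite('pics/x13.png',np.hstack([cv2.resize(d['image'][120:320,180:380],(390,390),interpolation=3),cv2.resize(c['image'][160:260,240:340],(390,390),interpolation=3)]))"
```

```text
t 10.63 pos [0.56   0.139  0.1889] yaw 99.51 tiltz [ 0.054 -0.006] F [-0.21 -0.24 -1.39] d [-1.3 -0.2 -8.9] tool d [ 0.1 -1.8  8.9] per row [ 0.  -0.4  1.8] turn/row -0.0003
```

View pics/x13.png

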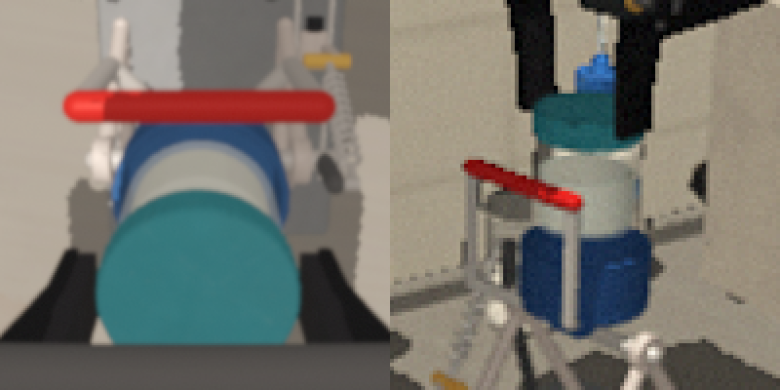

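>>> {"api": "send_rows", "payload": {
  "motion": [
    [[0,-0.5,4],0],
    [[0,-0.5,4],0],
    [[0,-0.4,4],0],
    [[0,-0.2,4],0],
    [[0,-0.2,4],0]
  ]
}}

```text
time_s: 11.05
position: [0.5601, 0.1388, 0.1683]
tcp_rot: [[-0.165, 0.985, 0.057], [0.986, 0.166, -0.006], [-0.015, 0.055, -0.998]]
force: [-0.4, 0.3, -1.4]
opening: 0.663
```

```bash
python3 -c "
from h import *
plan2([.5587,.1388,.150],5,99.6)
d=snap('wrist','w11');c=snap('scene','s11')
cv2.imwrite('pics/x14.png',np.hstack([cv2.resize(d['image'][120:320,180:380],(390,390),interpolation=3),cv2.resize(c['image'][160:260,240:340],(390,390),interpolation=3)]))"
```

```text
t 11.05 pos [0.5601 0.1388 0.1683] yaw 99.52 tiltz [ 0.057 -0.006] F [-0.39  0.35 -1.43] d [ -1.4   0.  -18.3] tool d [ 0.5 -2.3 18.2] per row [ 0.1 -0.5  3.6] turn/row -0.0003
```

View pics/x14.png

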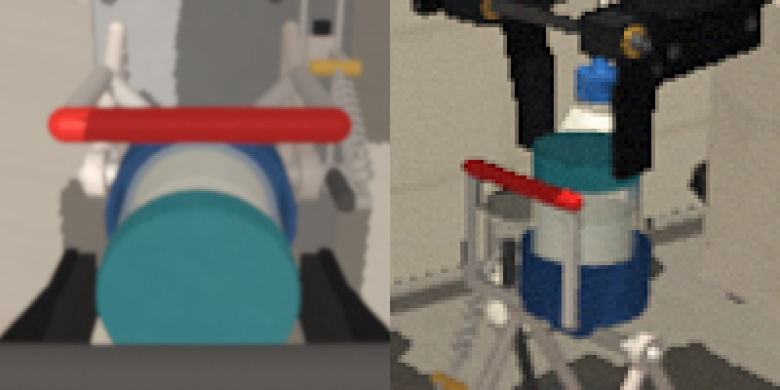

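>>> {"api": "send_rows", "payload": {
  "motion": [
    [[0,-0.4,3],0],
    [[0,-0.4,3],0],
    [[0,-0.3,3],0],
    [[0,-0.3,2.5],0],
    [[0,-0.2,2.5],0]
  ]
}}

```text
time_s: 11.57
position: [0.5591, 0.1383, 0.1527]
tcp_rot: [[-0.165, 0.985, 0.056], [0.986, 0.166, -0.006], [-0.015, 0.054, -0.998]]
force: [0.5, 1.8, -0.7]
opening: 0.665
```

>>> {"api": "send_rows", "payload": {
  "motion": [
    [[0,-0.1,1],0],
    [[0,-0.1,1],0],
    [[0,0,1],0],
    [[0,0,0.5],0],
    [[0,0,0],0]
  ]
}}

```text
time_s: 11.98
position: [0.5588, 0.1382, 0.1483]
tcp_rot: [[-0.165, 0.985, 0.055], [0.986, 0.166, -0.006], [-0.015, 0.053, -0.998]]
force: [-0.3, 0.5, 0.8]
opening: 0.663
```

>>> {"api": "send_rows", "payload": {
  "motion": [
    [[0,0,0.6],0],
    [[0,0,0.4],0],
    [[0,0,0],0],
    [[0,0,0],0],
    [[0,0,0],0]
  ]
}}

```text
time_s: 12.4
position: [0.5594, 0.1383, 0.1484]
tcp_rot: [[-0.165, 0.985, 0.057], [0.986, 0.166, -0.006], [-0.015, 0.055, -0.998]]
force: [0.4, 0.4, -1.5]
opening: 0.665
```

```bash
python3 -c "
from h import *
plan2([.5587,.1388,.148],5,99.6)
d=snap('wrist','w12');c=snap('scene','s12')
cv2.imwrite('pics/x15.png',np.hstack([cv2.resize(d['image'][120:320,180:380],(390,390),interpolation=3),cv2.resize(c['image'][160:260,240:340],(390,390),interpolation=3)]))"
```

```text
t 12.4 pos [0.5594 0.1383 0.1484] yaw 99.52 tiltz [ 0.057 -0.006] F [ 0.42  0.4  -1.51] d [-0.7  0.5 -0.4] tool d [ 0.6 -0.6  0.3] per row [ 0.1 -0.1  0.1] turn/row -0.0003
```

View pics/x15.png

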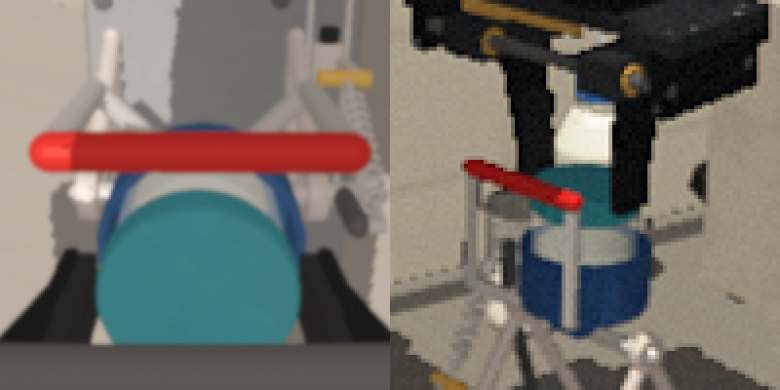

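>>> {"api": "send_rows", "payload": {
  "motion": [
    [[0,0,0.8],0],
    [[0,0,0.8],0],
    [[0,0,0.8],0],
    [[0,0,0.4],0],
    [[0,0,0],0]
  ]
}}

```text
time_s: 12.92
position: [0.5593, 0.1383, 0.1483]
tcp_rot: [[-0.166, 0.985, 0.057], [0.986, 0.166, -0.006], [-0.015, 0.056, -0.998]]
force: [-0.3, -0.8, -1.3]
opening: 0.663
```

```bash
python3 -c "
from h import *
plan2([.5587,.1388,.148],5,99.6)"
```

```text
t 12.92 pos [0.5593 0.1383 0.1483] yaw 99.54 tiltz [ 0.057 -0.006] F [-0.3  -0.75 -1.34] d [-0.6  0.5 -0.3] tool d [ 0.6 -0.6  0.3] per row [ 0.1 -0.1  0.1] turn/row -0.0002
```

>>> {"api": "send_rows", "payload": {
  "motion": [
    [[0,0,1.5],0],
    [[0,0,1.5],0],
    [[0,0,1],0],
    [[0,0,0.5],0],
    [[0,0,0],0]
  ]
}}

```text
time_s: 13.33
position: [0.5595, 0.1383, 0.1483]
tcp_rot: [[-0.166, 0.984, 0.059], [0.986, 0.167, -0.006], [-0.016, 0.057, -0.998]]
force: [-0.3, -0.2, -0.1]
opening: 0.666
```

>>> {"api": "send_rows", "payload": {
  "motion": [
    [[0,0,0],0],
    [[0,0,0],0],
    [[0,0,0],0],
    [[0,0,0],0],
    [[0,0,0],0]
  ],
  "gripper": 0.08
}}

```text
time_s: 13.75
position: [0.56, 0.1384, 0.1468]
tcp_rot: [[-0.166, 0.984, 0.059], [0.986, 0.167, -0.006], [-0.016, 0.057, -0.998]]
force: [0.7, -0.4, -0.5]
opening: 0.896
```

>>> {"api": "send_rows", "payload": {
  "motion": [
    [[0,0,0],0],
    [[0,0,0],0],
    [[0,0,-3],0],
    [[0,0,-5],0],
    [[0,0,-6],0]
  ]
}}

```text
time_s: 14.17
position: [0.5582, 0.1383, 0.1599]
tcp_rot: [[-0.166, 0.985, 0.055], [0.986, 0.166, -0.006], [-0.015, 0.054, -0.998]]
force: [0.1, 0.3, 0.3]
opening: 0.918
```

```bash
python3 -c "
from h import *
plan2([.5587,.1388,.26],5,99.6)
d=snap('wrist','w13');c=snap('scene','s13')
cv2.imwrite('pics/x16.png',np.hstack([cv2.resize(d['image'][120:320,180:380],(390,390),interpolation=3),cv2.resize(c['image'][160:260,240:340],(390,390),interpolation=3)]))"
```

```text
t 14.17 pos [0.5582 0.1383 0.1599] yaw 99.55 tiltz [ 0.055 -0.006] F [0.1  0.28 0.33] d [  0.5   0.5 100.1] tool d [ -1.1   5.9 -99.9] per row [ -0.2   1.2 -20. ] turn/row -0.0002
```

View pics/x16.png

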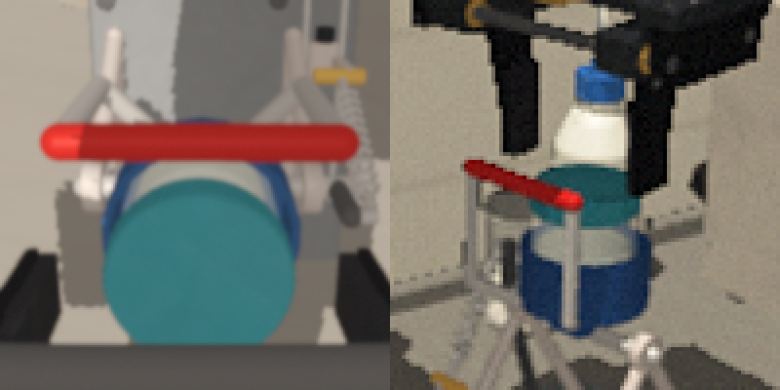

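>>> {"api": "send_rows", "payload": {
  "motion": [
    [[0,1,-12],0],
    [[0,1,-16],0],
    [[0,1,-16],0],
    [[0,1,-16],0],
    [[0,1,-16],0]
  ]
}}

```text
time_s: 14.68
position: [0.5567, 0.1395, 0.2373]
tcp_rot: [[-0.166, 0.985, 0.051], [0.986, 0.166, -0.006], [-0.015, 0.049, -0.999]]
force: [0.5, 0.6, -0.1]
opening: 0.922
```

>>> {"api": "send_rows", "payload": {
  "motion": [
    [[0,0,-14],0],
    [[0,-4,-6],0],
    [[0,-12,0],0],
    [[0,-15,0],0],
    [[0,-15,0],0]
  ],
  "gripper": 1
}}

```text
time_s: 15.1
position: [0.5142, 0.132, 0.261]
tcp_rot: [[-0.166, 0.984, 0.065], [0.986, 0.167, -0.006], [-0.016, 0.063, -0.998]]
force: [0.3, 0.7, -0.2]
opening: 0.626
```

```bash
python3 -c "
from h import *
plan2([.4634,.1227,.25],5,99.6)"
```

```text
t 15.1 pos [0.5142 0.132  0.261 ] yaw 99.55 tiltz [ 0.065 -0.006] F [ 0.33  0.69 -0.21] d [-50.8  -9.3 -11. ] tool d [ -0.6 -52.3   7.8] per row [ -0.1 -10.5   1.6] turn/row -0.0002
```

>>> {"api": "send_rows", "payload": {
  "motion": [
    [[0,-11,0],0],
    [[0,-12,0],0],
    [[0,-12,0],0],
    [[0,-12,0],0],
    [[0,-8,0],0]
  ]
}}

```text
time_s: 15.52
position: [0.4525, 0.1222, 0.2561]
tcp_rot: [[-0.166, 0.984, 0.061], [0.986, 0.167, -0.006], [-0.016, 0.059, -0.998]]
force: [-0.1, 0.6, -0.2]
opening: 0.243
```

>>> {"api": "send_rows", "payload": {
  "motion": [
    [[0,0,8],0],
    [[0,0,12],0],
    [[0,0,12],0],
    [[0,0,12],0],
    [[0,0,8],0]
  ]
}}

```text
time_s: 15.93
position: [0.456, 0.1219, 0.2027]
tcp_rot: [[-0.166, 0.984, 0.067], [0.986, 0.166, -0.006], [-0.017, 0.065, -0.998]]
force: [0.5, -0.9, -0.2]
opening: 0.006
```

```bash
python3 -c "
from h import *
plan2([.4634,.1227,.18],5,99.6)
d=snap('wrist','w14');c=snap('scene','s14');e=snap('side','d14')
cv2.imwrite('pics/x17.png',np.hstack([cv2.resize(e['image'][140:240,230:330],(390,390),interpolation=3),cv2.resize(c['image'][150:250,220:320],(390,390),interpolation=3)]))"
```

```text
t 15.93 pos [0.456  0.1219 0.2027] yaw 99.54 tiltz [ 0.067 -0.006] F [ 0.51 -0.91 -0.25] d [  7.4   0.8 -22.7] tool d [-0.1  6.  23.2] per row [-0.   1.2  4.6] turn/row -0.0002
```

View pics/x17.png

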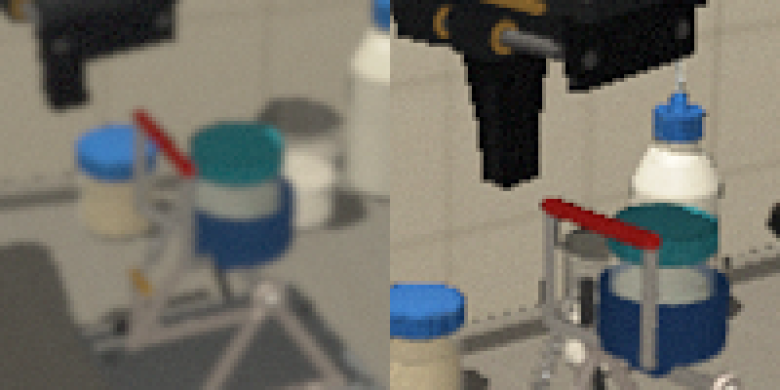

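View pics/w14.png

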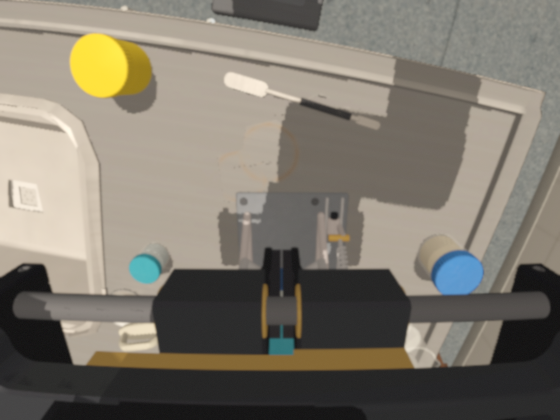

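Run:
```python
from h import *
np.set_printoptions(precision=4,suppress=True)
a=pickle.load(open('pics/s14.pkl','rb'));b=pickle.load(open('pics/d14.pkl','rb'));
s=bot.read_state();p=np.array(s['position']);R=np.array(s['tcp_rot'])
for h in(0,-.005,-.01,-.015,-.02): 
    q=p+R@np.array([0,0,h]); print(h,proj(a,q)[0],proj(b,q)[0])
print('obs scene',115/3.9+220,187/3.9+150,'side',67/3.9+230,105/3.9+140, tri([(a,(249.5,197.5)),(b,(247.2,167))]))
```

```text
0 [251.9411 204.3583] [246.8783 175.2207]
-0.005 [251.8002 201.8917] [246.686  173.2931]
-0.01 [251.6588 199.4145] [246.4931 171.3574]
-0.015 [251.5169 196.9265] [246.2994 169.4134]
-0.02 [251.3744 194.4277] [246.1051 167.4613]
obs scene 249.4871794871795 197.94871794871796 side 247.17948717948718 166.92307692307693 [0.461  0.14   0.2123]
```

>>> {"api": "send_rows", "payload": {
  "motion": [
    [[0,1,8],0],
    [[0,1,9],0],
    [[0,1,9],0],
    [[0,1,6],0],
    [[0,1,3],0]
  ]
}}

```text
time_s: 16.5
position: [0.4665, 0.1227, 0.1676]
tcp_rot: [[-0.166, 0.984, 0.072], [0.986, 0.167, -0.005], [-0.017, 0.07, -0.997]]
force: [-0.5, -0.1, -0.2]
opening: 0.008
```

```bash
cat >> h.py <<'E'
def loc(zoff=-.020):
    s=bot.read_state(); p=np.array(s['position']);R=np.array(s['tcp_rot']); F=np.array(s['force'])
    y=.168; M=np.array([[np.cos(y),np.sin(y)],[-np.sin(y),np.cos(y)]])
    l=M@(p[:2]-[.562,.1394])*1000; f=M@F[:2]
    xb=(l[0]+14.5)/1000
    A=np.hypot(.05,.095); th=np.arcsin(np.clip(xb/A,-1,1))+np.arctan2(.05,.095); th=max(th,0)
    zb=.09+.05*np.sin(th)+.095*np.cos(th)
    print('t',round(s['time_s'],2),'local TCP',np.round(l,1),'z',round(p[2]*1000,1),'Flocal',np.round(f,2),'Fz',round(F[2],2),'theta if contact',round(th,3),'z want',round((zb+zoff)*1000,1),'tilt',np.round(R[:2,2],3))
E
python3 -c "
from h import *
loc()"
```

```text
t 16.5 local TCP [-96.9  -0.5] z 167.6 Flocal [-0.47  0.03] Fz -0.24 theta if contact 0 z want 165.0 tilt [ 0.072 -0.005]
```

>>> {"api": "send_rows", "payload": {
  "motion": [
    [[0,3,0.6],0],
    [[0,3,0.6],0],
    [[0,3,0.6],0],
    [[0,3,0.6],0],
    [[0,2,0.6],0]
  ]
}}

```text
time_s: 16.92
position: [0.4819, 0.1253, 0.1645]
tcp_rot: [[-0.166, 0.984, 0.071], [0.986, 0.167, -0.005], [-0.017, 0.069, -0.997]]
force: [1.0, 0.8, -0.9]
opening: 0.007
```

```bash
python3 -c "
from h import *
loc()
d=snap('wrist','w15');c=snap('scene','s15');e=snap('side','d15')
cv2.imwrite('pics/x18.png',np.hstack([cv2.resize(e['image'][140:240,230:330],(390,390),interpolation=3),cv2.resize(c['image'][150:250,220:320],(390,390),interpolation=3)]))"
```

```text
t 16.92 local TCP [-81.4  -0.5] z 164.5 Flocal [1.14 0.66] Fz -0.89 theta if contact 0 z want 165.0 tilt [ 0.071 -0.005]
```

View pics/x18.png

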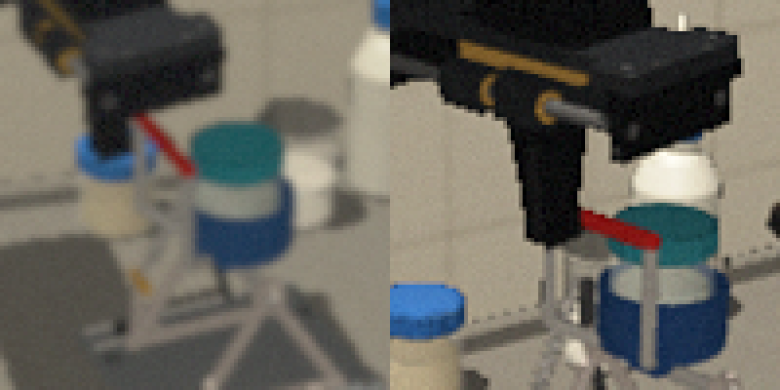

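Run:
```python
from h import *
a=pickle.load(open('pics/s15.pkl','rb'));b=pickle.load(open('pics/d15.pkl','rb'))
s=bot.read_state();p=np.array(s['position']);R=np.array(s['tcp_rot'])
ims=[]
for c,(r0,r1,c0,c1) in((a,(180,230,235,285)),(b,(150,200,235,285))):
    im=cv2.resize(c['image'],None,fx=8,fy=8,interpolation=3)
    for h,col in((0,(0,255,0)),(-.015,(0,0,255)),(-.019,(0,255,255))):
        X=[p+R@np.array([x,y,h]) for x,y in((-.015,-.0095),(.015,-.0095),(.015,.0095),(-.015,.0095))]
        cv2.polylines(im,[np.int32(proj(c,X)*8+4)],True,col,1)
    ims.append(im[r0*8:r1*8,c0*8:c1*8])
cv2.imwrite('pics/x19.png',np.hstack(ims))
```

```text
(no output)
```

View pics/x19.png

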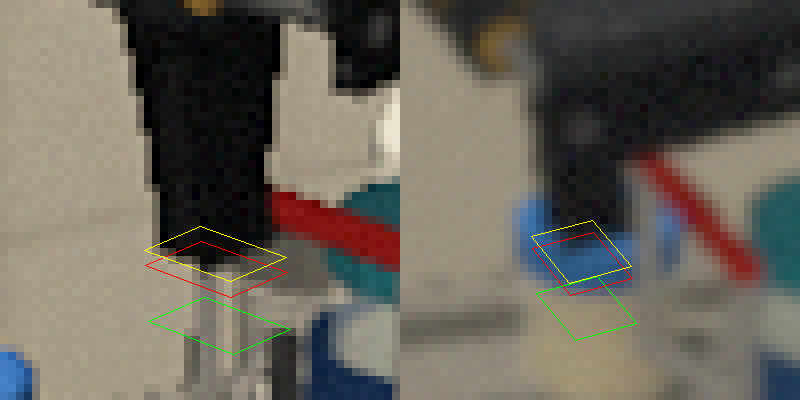

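>>> {"api": "send_rows", "payload": {
  "motion": [
    [[0,0,3],0],
    [[0,1,3],0],
    [[0,2,1.5],0],
    [[0,2,0.6],0],
    [[0,2,0.3],0]
  ]
}}

```text
time_s: 17.48
position: [0.4883, 0.1264, 0.1559]
tcp_rot: [[-0.166, 0.984, 0.07], [0.986, 0.167, -0.005], [-0.017, 0.068, -0.998]]
force: [0.3, 0.7, 0.1]
opening: 0.005
```

```bash
python3 -c "
from h import *
loc(-.028)"
```

```text
t 17.48 local TCP [-74.9  -0.5] z 155.9 Flocal [0.42 0.64] Fz 0.06 theta if contact 0 z want 157.0 tilt [ 0.07  -0.005]
```

>>> {"api": "send_rows", "payload": {
  "motion": [
    [[0,1.5,0],0],
    [[0,1.5,0],0],
    [[0,1.5,0],0],
    [[0,1.5,0],0],
    [[0,1.5,0],0]
  ]
}}

```text
time_s: 17.9
position: [0.4969, 0.1278, 0.1564]
tcp_rot: [[-0.166, 0.984, 0.07], [0.986, 0.167, -0.005], [-0.017, 0.068, -0.998]]
force: [0.4, -0.2, 0.8]
opening: 0.002
```

```bash
python3 -c "
from h import *
loc(-.028)"
```

```text
t 17.9 local TCP [-66.1  -0.5] z 156.4 Flocal [ 0.33 -0.24] Fz 0.8 theta if contact 0 z want 157.0 tilt [ 0.07  -0.005]
```

>>> {"api": "send_rows", "payload": {
  "motion": [
    [[0,1,0],0],
    [[0,1,0],0],
    [[0,1,0],0],
    [[0,1,0],0],
    [[0,1,0],0]
  ]
}}

```text
time_s: 18.32
position: [0.4995, 0.1284, 0.1564]
tcp_rot: [[-0.166, 0.984, 0.064], [0.986, 0.167, -0.007], [-0.017, 0.062, -0.998]]
force: [-1.6, -0.6, 1.8]
opening: 0.002
```

```bash
python3 -c "
from h import *
loc(-.028)
e=snap('side','d16');c=snap('scene','s16')
cv2.imwrite('pics/x20.png',np.hstack([cv2.resize(e['image'][140:240,230:330],(390,390),interpolation=3),cv2.resize(c['image'][150:250,220:320],(390,390),interpolation=3)]))"
```

```text
t 18.32 local TCP [-63.4  -0.4] z 156.4 Flocal [-1.7  -0.33] Fz 1.78 theta if contact 0.011 z want 157.6 tilt [ 0.064 -0.007]
```

View pics/x20.png

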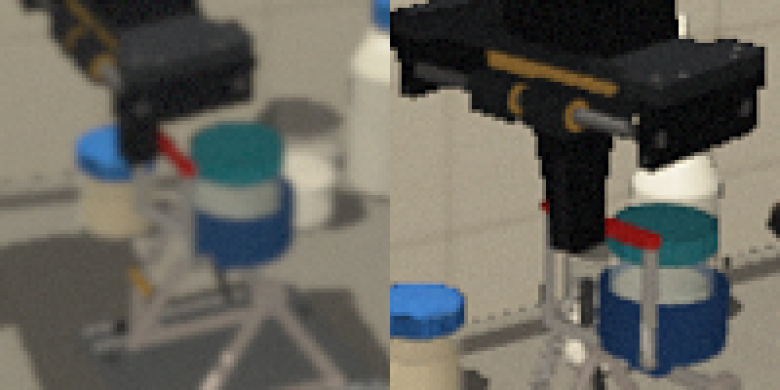

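>>> {"api": "send_rows", "payload": {
  "motion": [
    [[0,2,-0.8],0],
    [[0,2,-0.8],0],
    [[0,2,-0.8],0],
    [[0,2,-0.8],0],
    [[0,2,-0.8],0]
  ]
}}

```text
time_s: 18.83
position: [0.4992, 0.1284, 0.1569]
tcp_rot: [[-0.168, 0.985, 0.04], [0.986, 0.168, -0.01], [-0.017, 0.038, -0.999]]
force: [-6.0, -2.7, -1.0]
opening: 0.004
```

```bash
python3 -c "
from h import *
loc(-.028)"
```

```text
t 18.83 local TCP [-63.7  -0.3] z 156.9 Flocal [-6.37 -1.69] Fz -0.98 theta if contact 0.008 z want 157.4 tilt [ 0.04 -0.01]
```

>>> {"api": "send_rows", "payload": {
  "motion": [
    [[0,3,-1],0],
    [[0,3,-1],0],
    [[0,3,-1],0],
    [[0,3,-1],0],
    [[0,3,-1],0]
  ]
}}

```text
time_s: 19.25
position: [0.5023, 0.1289, 0.1592]
tcp_rot: [[-0.17, 0.985, 0.012], [0.985, 0.17, -0.016], [-0.017, 0.009, -1.0]]
force: [-6.2, -2.6, 0.3]
opening: -0.0
```

```bash
python3 -c "
from h import *
loc(-.028)"
```

```text
t 19.25 local TCP [-60.6  -0.4] z 159.2 Flocal [-6.52 -1.5 ] Fz 0.29 theta if contact 0.041 z want 159.0 tilt [ 0.012 -0.016]
```

>>> {"api": "send_rows", "payload": {
  "motion": [
    [[0,4,-1.6],0],
    [[0,4,-1.6],0],
    [[0,4,-1.6],0],
    [[0,4,-1.6],0],
    [[0,4,-1.6],0]
  ]
}}

```text
time_s: 19.67
position: [0.5132, 0.1307, 0.1648]
tcp_rot: [[-0.171, 0.985, -0.01], [0.985, 0.171, -0.02], [-0.018, -0.014, -1.0]]
force: [-4.1, -1.3, -0.3]
opening: 0.003
```

```bash
python3 -c "
from h import *
loc(-.028)"
```

```text
t 19.67 local TCP [-49.6  -0.4] z 164.8 Flocal [-4.24 -0.6 ] Fz -0.28 theta if contact 0.151 z want 163.5 tilt [-0.01 -0.02]
```

>>> {"api": "send_rows", "payload": {
  "motion": [
    [[0,3,-0.8],0],
    [[0,3,-0.8],0],
    [[0,3,-0.8],0],
    [[0,3,-0.8],0],
    [[0,3,-0.8],0]
  ]
}}

```text
time_s: 20.08
position: [0.5254, 0.1328, 0.1689]
tcp_rot: [[-0.172, 0.985, -0.019], [0.985, 0.171, -0.022], [-0.018, -0.022, -1.0]]
force: [-2.9, -2.5, 0.8]
opening: 0.006
```

```bash
python3 -c "
from h import *
loc(-.028)"
```

```text
t 20.08 local TCP [-37.2  -0.4] z 168.9 Flocal [-3.27 -1.95] Fz 0.76 theta if contact 0.272 z want 166.9 tilt [-0.019 -0.022]
```

>>> {"api": "send_rows", "payload": {
  "motion": [
    [[0,2.5,-0.1],0],
    [[0,2.5,-0.1],0],
    [[0,2.5,-0.1],0],
    [[0,2.5,-0.1],0],
    [[0,2,-0.1],0]
  ]
}}

```text
time_s: 20.5
position: [0.5415, 0.1357, 0.171]
tcp_rot: [[-0.171, 0.985, -0.012], [0.985, 0.171, -0.021], [-0.018, -0.016, -1.0]]
force: [-2.4, -1.0, 2.6]
opening: 0.005
```

```bash
python3 -c "
from h import *
loc(-.028)
e=snap('side','d17');c=snap('scene','s17')
cv2.imwrite('pics/x21.png',np.hstack([cv2.resize(e['image'][140:240,230:330],(390,390),interpolation=3),cv2.resize(c['image'][150:250,220:320],(390,390),interpolation=3)]))"
```

```text
t 20.5 local TCP [-20.9  -0.2] z 171.0 Flocal [-2.58 -0.62] Fz 2.58 theta if contact 0.425 z want 169.2 tilt [-0.012 -0.021]
```

View pics/x21.png

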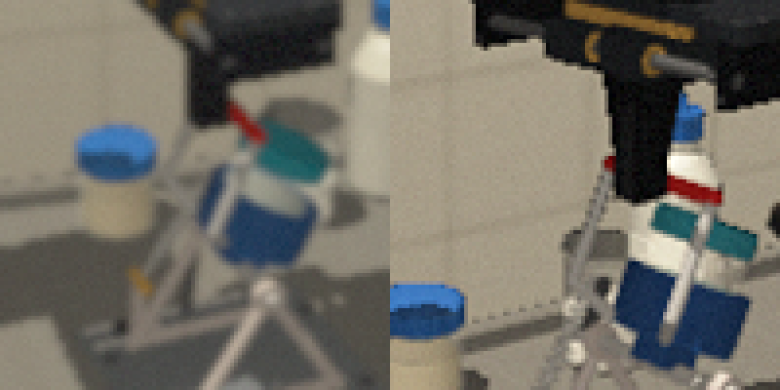

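>>> {"api": "send_rows", "payload": {
  "motion": [
    [[0,1.5,0.2],0],
    [[0,1.5,0.2],0],
    [[0,1.5,0.2],0],
    [[0,1.5,0.2],0],
    [[0,1.5,0.2],0]
  ]
}}

```text
time_s: 21.02
position: [0.5513, 0.1376, 0.1698]
tcp_rot: [[-0.171, 0.985, -0.008], [0.985, 0.171, -0.019], [-0.018, -0.011, -1.0]]
force: [-1.5, -0.2, 1.6]
opening: 0.008
```

```bash
python3 -c "
from h import *
loc(-.028)"
```

```text
t 21.02 local TCP [-10.9   0.1] z 169.8 Flocal [-1.48  0.06] Fz 1.64 theta if contact 0.518 z want 169.3 tilt [-0.008 -0.019]
```

>>> {"api": "send_rows", "payload": {
  "motion": [
    [[0,1.2,0],0],
    [[0,1.2,0],0],
    [[0,1.2,0],0],
    [[0,1.2,0],0],
    [[0,1.2,0],0]
  ]
}}

```text
time_s: 21.43
position: [0.5594, 0.1391, 0.1695]
tcp_rot: [[-0.171, 0.985, -0.005], [0.985, 0.17, -0.019], [-0.017, -0.008, -1.0]]
force: [-1.4, -0.5, -0.5]
opening: 0.006
```

```bash
python3 -c "
from h import *
loc(-.028)
e=snap('side','d18');c=snap('scene','s18')
cv2.imwrite('pics/x22.png',np.hstack([cv2.resize(e['image'][140:240,230:330],(390,390),interpolation=3),cv2.resize(c['image'][150:250,220:320],(390,390),interpolation=3)]))"
```

```text
t 21.43 local TCP [-2.6  0.1] z 169.5 Flocal [-1.48 -0.25] Fz -0.47 theta if contact 0.595 z want 168.7 tilt [-0.005 -0.019]
```

View pics/x22.png

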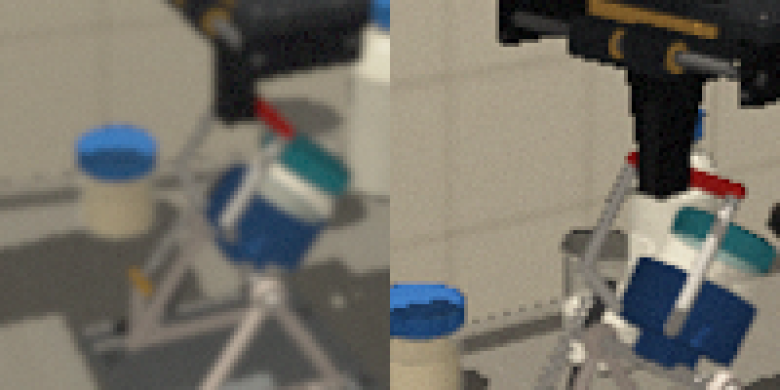

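>>> {"api": "send_rows", "payload": {
  "motion": [
    [[0,1.1,0.2],0],
    [[0,1.1,0.2],0],
    [[0,1.1,0.2],0],
    [[0,1.1,0.2],0],
    [[0,1.1,0.2],0]
  ]
}}

```text
time_s: 21.95
position: [0.5664, 0.1403, 0.1687]
tcp_rot: [[-0.171, 0.985, -0.002], [0.985, 0.17, -0.018], [-0.017, -0.005, -1.0]]
force: [-0.0, -0.1, -0.8]
opening: 0.007
```

```bash
python3 -c "
from h import *
loc(-.028)
c=snap('scene','s19')
cv2.imwrite('pics/x23.png',cv2.resize(c['image'][150:250,220:320],(390,390),interpolation=3))"
```

```text
t 21.95 local TCP [4.5 0.1] z 168.7 Flocal [-0.06 -0.14] Fz -0.82 theta if contact 0.662 z want 167.7 tilt [-0.002 -0.018]
```

View pics/x23.png

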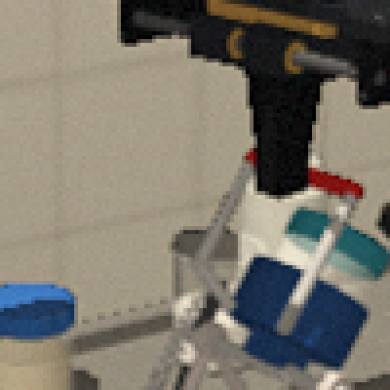

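>>> {"api": "send_rows", "payload": {
  "motion": [
    [[0,0.8,0.2],0],
    [[0,0.8,0.2],0],
    [[0,0.8,0.2],0],
    [[0,0.8,0.2],0],
    [[0,0,0],0]
  ]
}}

```text
time_s: 22.42
position: [0.5707, 0.1409, 0.1678]
tcp_rot: [[-0.17, 0.985, -0.001], [0.985, 0.17, -0.018], [-0.018, -0.004, -1.0]]
force: [-0.8, 0.5, 0.1]
opening: 0.006
```

```bash
cat > th.py <<'E'
from h import *
import sys
t=sys.argv[1]
loc(-.028)
c=snap('scene','s'+t);d=snap('side','d'+t)
# red right (near, local y=-36) end of bar vs theta, in both cameras
for n,im in(('scene',c),('side',d)):
    hsv=cv2.cvtColor(im['image'],cv2.COLOR_BGR2HSV); m=cv2.inRange(hsv,(0,150,60),(6,255,255))|cv2.inRange(hsv,(174,150,60),(180,255,255))
    m[:,:220]=0;m[:,360:]=0;m[260:]=0;m[:140]=0
    k,l,st,ce=cv2.connectedComponentsWithStats(m); 
    pts=np.argwhere(m>0)[:,::-1]; near=pts[np.argmax(pts[:,0])]
    y=.168;R=np.array([[np.cos(y),-np.sin(y)],[np.sin(y),np.cos(y)]])
    best=min(((np.linalg.norm(proj(im,[*(R@[-.05*np.cos(a)+.095*np.sin(a),-.0405]+[.562,.1394]),.09+.05*np.sin(a)+.095*np.cos(a)])[0]-near),a) for a in np.linspace(-.1,1.3,281)))
    print(n,near,'theta',round(best[1],3),'err',round(best[0],2))
cv2.imwrite(f'pics/x{t}.png',np.hstack([cv2.resize(d['image'][140:240,230:330],(390,390),interpolation=3),cv2.resize(c['image'][150:250,220:320],(390,390),interpolation=3)]))
E
python3 th.py 24
python3 - <<'E'
E
```

```text
t 22.42 local TCP [ 8.9 -0. ] z 167.8 Flocal [-0.67  0.64] Fz 0.09 theta if contact 0.704 z want 166.8 tilt [-0.001 -0.018]
scene [319 199] theta 0.875 err 0.37
side [315 173] theta 0.895 err 3.49
```

View pics/x24.png

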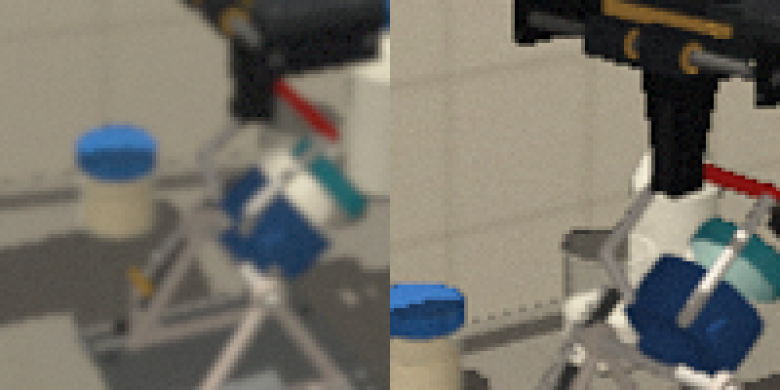

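The cup has run ahead of the fingers: the picture puts the bar at 0.88 rad while the fingers stand at 0.70, and the force is about zero. I back off now.

>>> {"api": "send_rows", "payload": {
  "motion": [
    [[0,-3,0],0],
    [[0,-8,0],0],
    [[0,-10,-4],0],
    [[0,-12,-8],0],
    [[0,-12,-10],0]
  ]
}}

```text
time_s: 22.93
position: [0.5226, 0.1329, 0.1886]
tcp_rot: [[-0.171, 0.985, -0.005], [0.985, 0.17, -0.018], [-0.017, -0.008, -1.0]]
force: [-0.0, 0.0, 0.0]
opening: 0.005
```

>>> {"api": "send_rows", "payload": {
  "motion": [
    [[0,-12,-12],0],
    [[0,-12,-14],0],
    [[0,-12,-14],0],
    [[0,-8,-10],0],
    [[0,0,-4],0]
  ]
}}

```text
time_s: 23.35
position: [0.4681, 0.1254, 0.2463]
tcp_rot: [[-0.171, 0.985, -0.012], [0.985, 0.171, -0.019], [-0.017, -0.015, -1.0]]
force: [-0.1, -0.7, -0.0]
opening: 0.001
```

```bash
python3 th.py 25
python3 - <<'E'
from h import *
for n,o in(('scene',[('jar_blue',),('beaker',)]),('side',[('jar_blue',),('beaker',)])):
    for (t,) in o: print(n,t,[(np.round(r['xy'],1).tolist(),round(r['p'],2)) for r in place_of(n,t)])
E
```

```text
t 23.35 local TCP [-95.    1.9] z 246.3 Flocal [-0.2  -0.69] Fz -0.02 theta if contact 0 z want 157.0 tilt [-0.012 -0.019]
scene [319 199] theta 0.875 err 0.37
side [315 173] theta 0.895 err 3.49
scene jar_blue [([224.7, 250.9], 0.8)]
scene beaker [([273.2, 242.1], 0.82)]
side jar_blue [([262.4, 196.1], 0.96)]
side beaker [([304.9, 195.1], 0.73)]
```

View pics/x25.png

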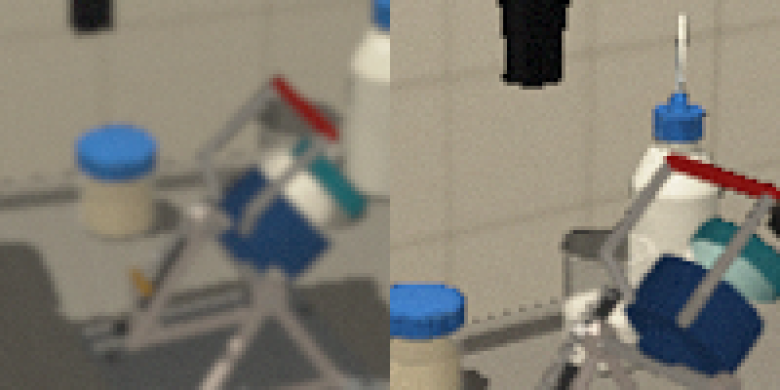

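View pics/s25.png

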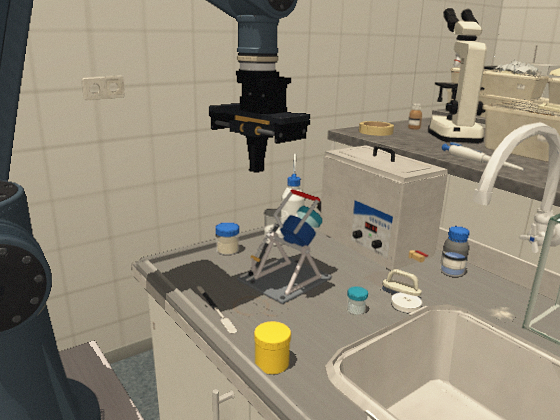

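The cup stays slanted at 0.88 rad with the jar seated in it, the arm is clear, and the bystanders are unmoved. I let the arm settle, then hand in.

>>> {"api": "send_rows", "payload": {
  "motion": [
    [[0,0,0],0],
    [[0,0,0],0],
    [[0,0,0],0],
    [[0,0,0],0],
    [[0,0,0],0]
  ]
}}

```text
time_s: 24.07
position: [0.4707, 0.1254, 0.2412]
tcp_rot: [[-0.17, 0.985, -0.018], [0.985, 0.17, -0.019], [-0.016, -0.021, -1.0]]
force: [-0.2, 0.1, -0.2]
opening: 0.008
```

```bash
python3 th.py 26; python3 -c "
from rig import bot
print(bot.hand_in())"
```

```text
t 24.07 local TCP [-92.4   1.5] z 241.2 Flocal [-0.2   0.14] Fz -0.2 theta if contact 0 z want 157.0 tilt [-0.018 -0.019]
scene [319 199] theta 0.875 err 0.37
side [315 173] theta 0.895 err 3.49
the job is handed in; nothing more can be done
None
```

The job is done and handed in at about 24 s. The larger teal-lidded jar sits in the slanted cup, and the cup snapped over by itself.

- **Placing:** I set the jar upright in the blue cup, let go and backed the gripper off. The pictures showed it seated upright.
- **Pushing:** I closed the fingers and pushed the red bar in small steps. The highest force I read was about 6.5 N. It faded to about zero near 0.66 rad, where I stopped feeling the bar and the cup ran ahead. I did not push against the stop.
- **Last checks:** The tilt reads about 0.88 rad in the scene camera and 0.90 rad in the side camera, the same before and after I withdrew. The jar is still in the cup, the blue-lidded jar and the beaker are where they were within detection error, and the fingers touch nothing.

Three things disagreed or were limited:
- **Finger length:** The fingertips showed about 12 to 22 mm shorter in the pictures than the reported TCP, so I set the push height from the pictures.
- **Tilt fit:** The side camera's tilt fit was poor, 3.5 px off against 0.4 px for the scene camera.
- **Force readings:** Forces were only read at the end of each move call, so a brief higher peak could have been missed.

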